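Kit a rack drawer with salvaged feet and an ear

TASK

Use the wire scoop to bring all the rack feet out of the salvage bin into the open well of the rack drawer (do not handle the feet with the fingers); the small metal chips must drop back through the wires and stay in the bin. Stand the scoop back on its rubber mat, and seat the rack ear flat and square in its shaped pocket in the drawer. Once all feet and the ear are in, as the last thing, set the drawer's stay lever upright, so that the drawer stays out for the fitter.

Things in the scene. Friction and masses are not known exactly. Their poses are not given: they have to be found in the camera images.
- bin: Fixed open steel trough, the salvage bin: outside 288 x 120 x 34 mm (x, y, z), walls and floor 4 mm, inside 280 x 112 mm. Origin: centre of its underside; x along its length, its -x end nearer the robot. Feet and chips start at x < +20 mm; the rest of the +x half is empty, so the scoop can be let in there and swept towards the -x end wall.
- mat: Fixed black rubber mat 120 x 120 x 4 mm where the scoop stands and must be put back. Origin: centre of its underside.
- scoop: Loose wire scoop, 220 g, standing on the mat. Four parallel steel wires (4 mm thick, 14 mm gaps, slippery) run along its x from the open nose (x = -47 mm) to a rear plate (x = +47, 26 mm high); side plates 24 mm high at y = +-29 mm from x = -21 to the rear; 60 mm wide overall, so it holds two or three feet. Origin: centre of the wires' underside; nose to -x, z up.
- scoop_grip (a point): Centre of the scoop's upright black plastic grip (x = +47 mm, z = 94 mm in the scoop frame): 22 x 22 mm square, from z = 68 to 120 mm, on a thin stem over the rear plate; it may be gripped across x or across y.
- drawer: Fixed open half-width rack drawer, 170 x 260 mm (x, y), rim about 36 to 38 mm high, front to -x; behind it (x = +87 to +287 mm) the grey steel sleeve it slides out of, 44 mm high. Origin: centre of the open drawer's underside. The well takes the -y half, a black block with the ear pocket the +y half.
- well (a point): Centre of the floor of the drawer's well, where the feet go: 136 (x) x 130 (y) mm inside, floor 4 mm above the table, 32 mm deep. Axes as the drawer.
- pocket (a point): Centre of the floor of the ear pocket (grey, 30 mm above the table, 8 mm deep), axes as the drawer. Its outline is the ear's, 2 mm larger all round: wide end to -x, narrow end to +x. A seated ear has its origin here and its x axis along the drawer's x.
- ear: Loose silver rack ear, about 220 g: flat keyed plate 6 mm thick, 100 mm long along x; for x = -50 to -10 mm it is 44 mm wide, for x = -10 to +50 mm 28 mm wide. On it a straight pull handle along x: bar 56 mm long, 12 x 12 mm, centred at x = -5 mm, z = 34 to 46 mm, with room under it between two posts. Origin: on the plate's underside midway along its 100 mm.
- stay_lever (a joint): Angle of the stay lever, rad: 0 leans 0.8 rad towards the drawer's front (-x), 0.8 is upright, 1.6 leans 0.8 rad to the rear (+x). Stiff enough to stay where it is left (0.06 N m).
- stay_lever_tip (a point): Centre of the lever's black ball end, 26 mm in diameter, 80 mm from the hinge. The steel rod (10 mm) turns about the drawer's y axis; the hinge lies on the sleeve at x = +160, y = +15, z = 66 mm in the drawer frame.
- foot1: Loose black plastic rack foot, round, 38 mm in diameter, 16 mm high, 25 g, bevelled 4.5 mm at its lower edge, slippery (friction about 0.3 on the scoop). Origin: its middle. Absent in some starts (None).
- foot2: Loose black plastic rack foot, round, 38 mm in diameter, 16 mm high, 25 g, bevelled 4.5 mm at its lower edge, slippery (friction about 0.3 on the scoop). Origin: its middle. Absent in some starts (None).
- foot3: Loose black plastic rack foot, round, 38 mm in diameter, 16 mm high, 25 g, bevelled 4.5 mm at its lower edge, slippery (friction about 0.3 on the scoop). Origin: its middle. Absent in some starts (None).
- foot4: Loose black plastic rack foot, round, 38 mm in diameter, 16 mm high, 25 g, bevelled 4.5 mm at its lower edge, slippery (friction about 0.3 on the scoop). Origin: its middle. Absent in some starts (None).
- foot5: Loose black plastic rack foot, round, 38 mm in diameter, 16 mm high, 25 g, bevelled 4.5 mm at its lower edge, slippery (friction about 0.3 on the scoop). Origin: its middle. Absent in some starts (None).
- foot6: Loose black plastic rack foot, round, 38 mm in diameter, 16 mm high, 25 g, bevelled 4.5 mm at its lower edge, slippery (friction about 0.3 on the scoop). Origin: its middle. Absent in some starts (None).
- chip1: Loose undersized dark steel chip, at most 9 x 8 x 6 mm, 10 g. Origin: its middle. Always falls through the scoop's gaps if it is not caught on a foot.
- chip2: Loose undersized dark steel chip, at most 9 x 8 x 6 mm, 10 g. Origin: its middle. Always falls through the scoop's gaps if it is not caught on a foot.
- chip3: Loose undersized dark steel chip, at most 9 x 8 x 6 mm, 10 g. Origin: its middle. Always falls through the scoop's gaps if it is not caught on a foot.
- chip4: Loose undersized dark steel chip, at most 9 x 8 x 6 mm, 10 g. Origin: its middle. Always falls through the scoop's gaps if it is not caught on a foot.
- chip5: Loose undersized dark steel chip, at most 9 x 8 x 6 mm, 10 g. Origin: its middle. Always falls through the scoop's gaps if it is not caught on a foot.
- chip6: Loose undersized dark steel chip, at most 9 x 8 x 6 mm, 10 g. Origin: its middle. Always falls through the scoop's gaps if it is not caught on a foot.
- plug: Bystander, leave alone: the brass patch plug, 64 mm long, 14 mm thick, origin on its underside where barrel meets tip.
- blue_knob: Bystander, leave alone: the blue anodised knob, 38 mm wide, 22 mm high, origin under its centre.
Not all that is in view belongs to the job. Leave any red look-alike of the foot3 alone.

How it is judged:
By the outcome, as a careful person would: the job done as asked, in the order asked, and still so for the second after the job is handed in, with the robot touching nothing.
Of foot1, foot2, foot3, foot4, foot5, foot6 only 3 to 5 are there at a start; the rules pass over those that are not, and their reading is None.
At some moment in a run one of ear may be knocked a few centimetres aside while the robot is not near it.
It also fails if it takes over 210 s, if anything falls off the work surface, if the arm or the gripper's body presses on something with over 40 N, if the wrist force passes 120 N, or if a joint passes its speed limit or range.

ROBOT

A 6-joint arm with a two-finger parallel gripper is mounted at the origin on the work surface. World frame = base frame: x ahead of the robot, y to its left, z up, the work surface at z = 0. Lengths are in m, angles in rad, forces in N, time in s.
With the tool pointing down it reaches from about 0.3 to 0.875 m from the base axis. Payload 6.4 kg.
Tool frame: the origin (TCP) lies on the front face of the gripper's body, between the roots of the fingers; the fingertips stand 64 mm ahead of it and the grasp point (between the pads) lies 45 mm ahead of it (ctrl.tcp_to_tips is the distance from the TCP to the fingertips, in m); y points along the fingers, x is the direction in which the jaws open and shut, and the axes are right-handed (so a half turn about y gives the same grasp; the last joint's range is limited). The gripper opens to 88 mm and grips with 3 to 60 N. Pads are 18 mm wide; open, the fingers measure 123 mm over their backs; the gripper's body (75 mm by 187 mm) begins 45 mm behind the grasp point.
Start: joints at [-1.491, 0.181, 1.607, -0, 1.354, -0.206], TCP at [0.162, -0.552, 0.303] pointing down, gripper open.
Joint ranges: [-2.99, 2.99], [-0.89, 2.07], [0.3, 2.58], [-1.14, 4.28], [0, 2.63], [-3.12, 3.12]. Speed limits (rad/s): [2.57, 2.57, 3.01, 3.14, 3.14, 3.14].

INTERFACE

Orientations are given as a rotation vector (axis times angle).
In Python, from cell import ctrl gives the robot as it stands.
- The arm moves only by the shell command python3 -m pendant 'ROWS'. ROWS is a JSON object of lists of equal length, an entry for each row: "translation": the shift along the world's x, y, z in cm, a list of three; "twist": the turn about the world's z in rad; "jaw": the finger opening in cm, from 0 to 8.81. In form: {"translation": [[dx, dy, dz], ...], "twist": [twist, ...], "jaw": [jaw, ...]}. A call has 1 to 20 rows; each row shifts and turns the commanded pose from where the row before left it; what a row does not reach is not made up. A row lasts 1/10 s, in which the tool goes at most 50 mm and 8.59 degrees, less where a joint would pass 70% of its speed; a pose out of reach is approached as far as the arm can. A call is refused whole if a number of a shift passes 5 or a number of a turn 0.15, either way. A call with a gripper value outside its range is refused whole. The fingers move at their own pace and stop on an object; the grip force is fixed at half the most. Time passes only in rows, so rows that do not move let the fingers close. It gives the time, the measured TCP pose, the force and the opening at its end, in the units of the state.
- ctrl.observe(): the state, without advancing time (a new reading comes with each control period).
- ctrl.capture(name): name is "side" or "top" or "wrist"; returns a dict with "color" (480x640x3 uint8, red, green, blue), "K" (3x3 intrinsics, pixels), "D" ([k1, k2, p1, p2, k3] as OpenCV has them; the pictures are not rectified), "world_from_camera" (4x4, takes a point from camera to world coordinates). Camera axes: x right, y up, looking along -z (the intrinsics and any distortion apply to the point x, -y, -z); pixel columns grow to the right and rows downward; lengths in m; the calibration is good to about 2 mm. A picture is of the moment at which its call begins. There is no depth.
- ctrl.job_done(): hands the job in, once; it reports no verdict.
Trained networks look in a picture, given as the dict that the camera call returned (one of the last four; its "shot" number tells which), for a name from the list of things; names that differ only in an ending like _2 or _b are one class to them, and where a whole thing is asked for, a point or a joint stands for the part that bears it (a point fixed in the world has none). Each returns a list of dicts, best first, with "p" (0 to 1); they miss things now and then, are a little off and sometimes report something else, mostly with a low value. They report only what shows in the picture. A call takes as long as a camera call. They do not tell look-alikes from the thing itself.
- ctrl.find_in(query, picture): "bbox" ([left, top, right, bottom] in pixels, round what is visible of it).
- ctrl.outline_of(query, picture): "region" (480x640 bool, what is visible of it) and "bbox" ([left, top, right, bottom] in pixels, round what is visible of it).
The state is a dict: "clock": time; "qpos": joint angles; "joint_velocities": joint speeds; "joint_efforts": joint torques, N m; "eef_pos": TCP position; "tcp_rot": TCP orientation; "wrist_force": force on the tool from outside, world axes, zero at the start; "wrist_torque": the same for the moment, N m; "grip_width": finger opening in m.
Only numpy, scipy, OpenCV 4.12 (cv2) and the standard library are available. Lean on these libraries where they do the work, as an engineer would, in place of code of your own. Each camera call takes 0.05 s, during which the arm holds its last target. There are 200 camera calls.

## Working session

There is one attempt and no reset: what is moved stays moved. The work goes in short steps, Python scripts to look and compute and a shell command to move; the robot and the scene stay as the last step left them, time stands still between calls to the robot, and variables do not carry over. Pictures are saved under pics/ and viewed, about 12 in all and at most 16, crops included, and the job is handed in when it is done.

```bash
ls; mkdir -p pics; cat > h.py <<'E'
import numpy as np, cv2
from cell import ctrl
def ray(p,uv):
    uv=np.array(uv,float).reshape(-1,1,2)
    n=cv2.undistortPoints(uv,np.array(p["K"]),np.array(p["D"])).reshape(-1,2)
    T=np.array(p["world_from_camera"])
    d=np.c_[n[:,0],-n[:,1],-np.ones(len(n))]@T[:3,:3].T
    return T[:3,3],d
def at(p,uv,z):
    o,d=ray(p,uv); s=(z-o[2])/d[:,2]
    return (o+d*s[:,None])
def px(p,X):
    T=np.linalg.inv(np.array(p["world_from_camera"])); X=np.atleast_2d(X)@T[:3,:3].T+T[:3,3]
    X=X*[1,-1,-1]
    return cv2.projectPoints(X,np.zeros(3),np.zeros(3),np.array(p["K"]),np.array(p["D"]))[0].reshape(-1,2)
def save(p,n,crop=None,s=1):
    c=p["color"][:,:,::-1]
    if crop: c=c[crop[1]:crop[3],crop[0]:crop[2]]
    cv2.imwrite("pics/"+n,cv2.resize(c,None,fx=s,fy=s,interpolation=cv2.INTER_CUBIC))
E
python3 - <<'E'
from h import *
p=ctrl.capture("top"); save(p,"top0.png")
s=ctrl.capture("side"); save(s,"side0.png")
print(ctrl.observe())
for q in ["bin","mat","scoop","scoop_grip","drawer","ear","stay_lever","stay_lever_tip","foot1","chip1","plug"]:
    for n,c in (("top",p),("side",s)):
        print(q,n,[(np.round(f["bbox"]).tolist(),round(f["p"],2)) for f in ctrl.find_in(q,c)][:8])
E
```

```text
pics
{'clock': 0.1, 'qpos': array([-1.49129854e+00,  1.81476247e-01,  1.60785317e+00, -7.96218582e-06,
        1.35379998e+00, -2.06325392e-01]), 'joint_velocities': array([ 4.09770551e-04, -4.77240096e-04, -1.39382949e-03, -2.07541909e-03,
       -8.15823686e-05,  1.14705855e-03]), 'joint_efforts': array([ 9.56981285e-05, -4.34827495e+01, -3.42696118e+01,  7.04310229e-02,
        3.40540451e-02, -3.29053853e-05]), 'eef_pos': array([ 0.16209121, -0.55130284,  0.30192131]), 'tcp_rot': array([-1.32977863,  0.99678886, -0.99509108]), 'wrist_force': array([-0.15287476, -0.69414029,  0.37838282]), 'wrist_torque': array([0.03995126, 0.04158866, 0.00511021]), 'grip_width': 0.08811906957195181}
bin top [([390.0, 165.0, 448.0, 295.0], 0.86)]
bin side [([297.0, 178.0, 411.0, 249.0], 0.59)]
mat top [([310.0, 238.0, 364.0, 293.0], 0.75), ([315.0, 180.0, 348.0, 219.0], 0.25)]
mat side [([297.0, 248.0, 368.0, 291.0], 0.71)]
scoop top [([316.0, 236.0, 349.0, 272.0], 0.59)]
scoop side [([305.0, 217.0, 353.0, 276.0], 0.93)]
scoop_grip top [([318.0, 238.0, 351.0, 279.0], 0.72)]
scoop_grip side [([300.
[... 350 characters left out ...]
0, 201.0, 287.0], 0.51)]
stay_lever_tip top [([200.0, 196.0, 213.0, 216.0], 0.46)]
stay_lever_tip side [([180.0, 265.0, 201.0, 289.0], 0.53)]
foot1 top [([396.0, 234.0, 415.0, 245.0], 0.75), ([420.0, 235.0, 439.0, 251.0], 0.64), ([368.0, 306.0, 380.0, 324.0], 0.61), ([396.0, 270.0, 413.0, 284.0], 0.58), ([408.0, 307.0, 424.0, 327.0], 0.56)]
foot1 side [([410.0, 236.0, 425.0, 254.0], 0.6), ([303.0, 219.0, 343.0, 276.0], 0.59), ([345.0, 214.0, 359.0, 226.0], 0.51), ([388.0, 255.0, 403.0, 271.0], 0.5)]
chip1 top [([156.0, 140.0, 289.0, 309.0], 0.56)]
chip1 side [([101.0, 235.0, 326.0, 411.0], 0.35)]
plug top [([138.0, 244.0, 142.0, 263.0], 0.41)]
plug side [([147.0, 384.0, 169.0, 412.0], 0.45)]
```

```bash
python3 - <<'E'
from h import *
p=ctrl.capture("top"); save(p,"top1.png",(130,120,470,340),2.35)
for u in [(0,0),(320,240),(390,165),(448,295),(419,230)]: print(u,at(p,[u],0).round(3))
from scipy.spatial.transform import Rotation as R
print(R.from_rotvec(ctrl.observe()["tcp_rot"]).as_matrix().round(3))
E
```

```text
(0, 0) [[1.164 0.796 0.   ]]
(320, 240) [[ 0.529 -0.001  0.   ]]
(390, 165) [[ 0.713 -0.18   0.   ]]
(448, 295) [[ 0.389 -0.303  0.   ]]
(419, 230) [[ 0.547 -0.243  0.   ]]
[[ 0.282  0.     0.959]
 [-0.959  0.     0.282]
 [-0.    -1.     0.   ]]
```

View pics/top1.png

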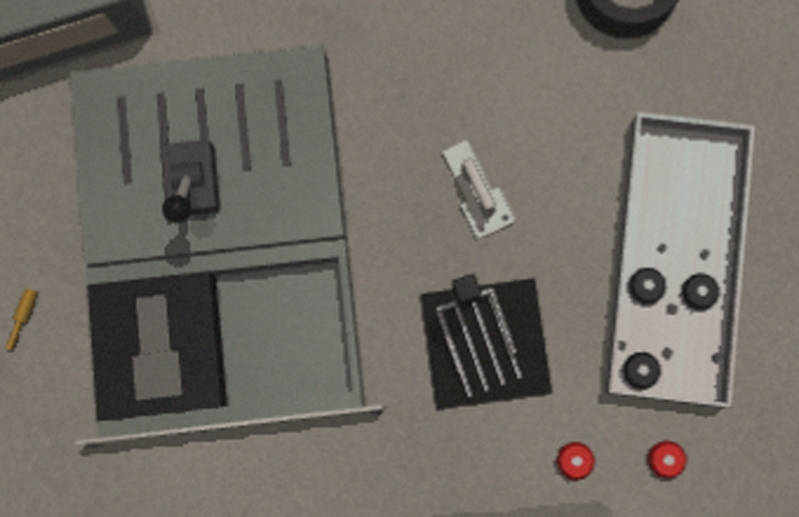

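View pics/side0.png

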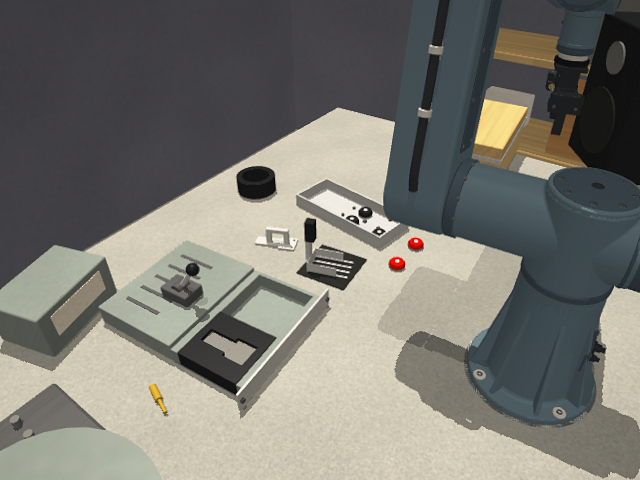

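The top view (crop scale 2.35, origin 130,120) shows three black feet in the bin at crop (645,285), (700,290) and (641,370), plus six chips. Things that could be mistaken for a foot are the red look-alikes at (576,460) and (668,460), outside the bin, and the black ring at (628,10). The feet I want are the black ones in the bin. The scoop's nose points towards the robot, its grip is at (466,288), and the ear is at (478,190).

```bash
cat > m.py <<'E'
from h import *
def C(c): return [(130+x/2.35,120+y/2.35) for x,y in c]
E
python3 - <<'E'
from m import *
p=ctrl.capture("top")
def rep(n,c,z): 
    w=at(p,C(c),z); print(n,w[:,:2].round(3).tolist(),"mean",w.mean(0).round(3)[:2]); return w
b=rep("bin",[(638,115),(753,126),(731,405),(607,393)],.034)
print("yaw",[np.arctan2(*(b[i]-b[j])[1::-1]) for i,j in((0,3),(1,2))])
m=rep("mat",[(421,296),(537,279),(551,392),(436,409)],.004); print([np.arctan2(*(m[i]-m[j])[1::-1]) for i,j in((0,3),(1,2))])
rep("grip",[(466,283)],.12)
w=rep("wires",[(444,312),(468,396),(492,294),(520,377)],.003)
print([np.arctan2(*(w[i]-w[j])[1::-1]) for i,j in((0,1),(2,3))])
rep("feet",[(645,285),(700,290),(641,370)],.02)
d=rep("drawer back/front",[(90,265),(345,238),(365,405),(98,425)],.037)
rep("well",[(215,275),(340,258),(355,398),(228,405)],.036)
e=rep("ear ends",[(455,147),(495,230)],.006)
rep("pocket",[(152,296),(157,400)],.03)
print(ctrl.observe()["clock"])
E
```

```text
bin [[0.692, -0.201], [0.678, -0.318], [0.395, -0.278], [0.41, -0.156]] mean [ 0.544 -0.238]
yaw [np.float64(-0.15724012632899864), np.float64(-0.1401812164596303)]
mat [[0.514, 0.026], [0.529, -0.094], [0.413, -0.104], [0.399, 0.013]] mean [ 0.464 -0.04 ]
[np.float64(0.10841936576467195), np.float64(0.08451081273832765)]
grip [[0.512, -0.017]] mean [ 0.512 -0.017]
wires [[0.497, 0.003], [0.411, -0.02], [0.515, -0.047], [0.429, -0.073]] mean [ 0.463 -0.034]
[np.float64(0.25160552904211514), np.float64(0.2921629996281263)]
feet [[0.518, -0.202], [0.512, -0.258], [0.432, -0.194]] mean [ 0.487 -0.218]
drawer back/front [[0.55, 0.356], [0.571, 0.101], [0.404, 0.083], [0.392, 0.345]] mean [0.479 0.221]
well [[0.537, 0.231], [0.551, 0.106], [0.411, 0.093], [0.407, 0.218]] mean [0.477 0.162]
ear ends [[0.67, -0.013], [0.581, -0.052]] mean [ 0.626 -0.033]
pocket [[0.518, 0.295], [0.414, 0.289]] mean [0.466 0.292]
1.3
```

```bash
python3 -m pendant '{"translation": [[2.2,3.35,0],[2.2,3.35,0],[2.2,3.35,0],[2.2,3.35,0],[2.2,3.35,0],[2.2,3.35,0],[2.2,3.35,0],[2.2,3.35,0],[2.2,3.35,0],[2.2,3.35,0],[2.2,3.35,0],[2.2,3.35,0],[2.2,3.35,0],[2.2,3.35,0],[2.2,3.35,0],[2,3.25,0],[0,0,0],[0,0,0]], "twist": [0.1,0.1,0.1,0.1,0.1,0.1,0.1,0.1,0.1,0.1,0.1,0.1,0.1,0.1,0.1,0.055,0,0], "jaw": [8,8,8,8,8,8,8,8,8,8,8,8,8,8,8,8,8,8]}'
python3 - <<'E'
from h import *
p=ctrl.capture("wrist"); save(p,"w1.png")
print(np.round(p["world_from_camera"],3),p["K"][0][0])
print([(np.round(f["bbox"]).tolist(),round(f["p"],2)) for f in ctrl.find_in("scoop_grip",p)])
E
```

```text
clock: 3.1
eef_pos: [0.5121, -0.0162, 0.3025]
tcp_rot: [-1.56, -0.213, 0.214]
wrist_force: [0.0, -1.4, -0.1]
grip_width: 0.08
[[ 0.963 -0.257 -0.075  0.491]
 [ 0.268  0.924  0.274  0.054]
 [-0.002 -0.284  0.959  0.384]
 [ 0.     0.     0.     1.   ]] 401.1690516657828
[([220.0, 175.0, 332.0, 254.0], 0.63)]
```

View pics/w1.png

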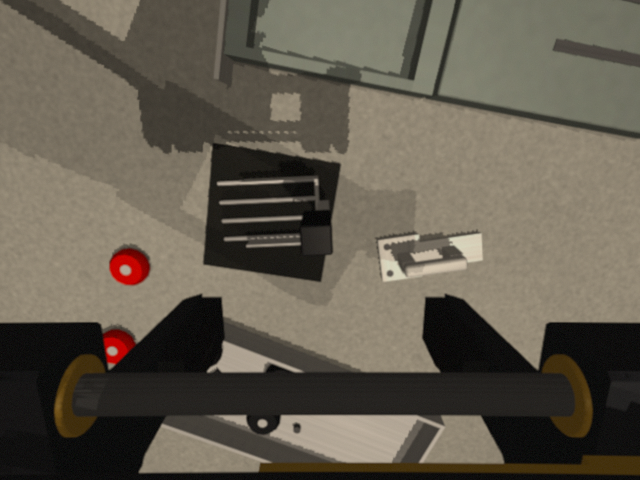

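```bash
python3 - <<'E'
from h import *
p=ctrl.capture("wrist"); save(p,"w1c.png",(190,130,500,300),2.5)
print(at(p,[(317,238)],.124), px(p,[[.512,-.017,.124]]))
w=at(p,[(218,183),(316,179),(222,240),(300,239)],.006);print(w.round(3))
print([np.arctan2(*(w[j]-w[i])[1::-1]) for i,j in((0,1),(2,3))])
E
```

```text
[[ 0.50599876 -0.01712396  0.124     ]] [[325.644652   240.11106609]]
[[ 0.409 -0.022  0.006]
 [ 0.497  0.006  0.006]
 [ 0.424 -0.076  0.006]
 [ 0.497 -0.054  0.006]]
[np.float64(0.31035654693030407), np.float64(0.28242467499794055)]
```

View pics/w1c.png

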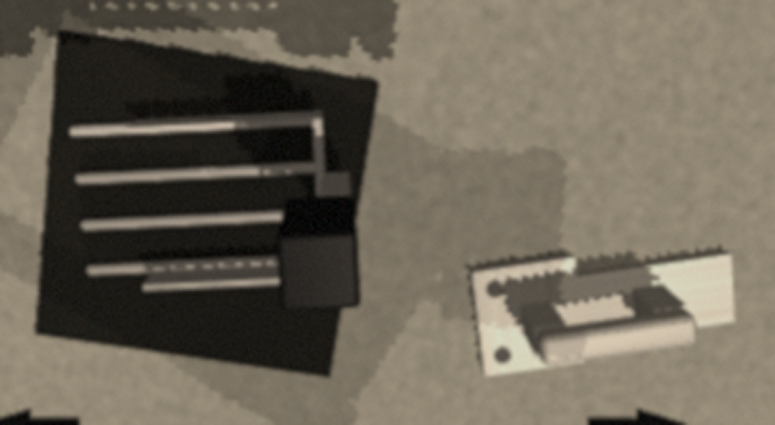

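```bash
python3 -m pendant '{"translation": [[-0.4,0,-2],[0,0,-2],[0,0,-2],[0,0,-2],[0,0,-2],[0,0,-2],[0,0,-2],[0,0,-1.3],[0,0,-0.6],[0,0,0],[0,0,0],[0,0,0],[0,0,0],[0,0,0],[0,0,0]], "twist": [0.02,0,0,0,0,0,0,0,0,0,0,0,0,0,0], "jaw": [7,6,6,6,6,6,6,6,6,6,3,1,1,1,1]}'; python3 -m pendant '{"translation": [[0,0,0],[0,0,0],[0,0,0],[0,0,0],[0,0,0.5],[0,0,1],[0,0,1.5],[0,0,2],[0,0,2],[0,0,2],[0,0,1],[0,0,0],[0,0,0]], "twist": [0,0,0,0,0,0,0,0,0,0,0,0,0], "jaw": [1,1,1,1,1,1,1,1,1,1,1,1,1]}'
python3 - <<'E'
from h import *
p=ctrl.capture("wrist"); 
s=ctrl.capture("side"); 
a=cv2.resize(p["color"],(400,300));b=cv2.resize(s["color"][150:300,220:420],(400,300))
cv2.imwrite("pics/a2.png",np.hstack([a,b])[:,:,::-1])
E
```

```text
clock: 4.75
eef_pos: [0.5082, -0.0167, 0.144]
tcp_rot: [-1.559, -0.228, 0.228]
wrist_force: [-2.6, -1.1, 2.5]
grip_width: 0.0223
clock: 6.05
eef_pos: [0.5078, -0.0166, 0.2432]
tcp_rot: [-1.559, -0.227, 0.228]
wrist_force: [-0.5, 0.3, -1.8]
grip_width: 0.0219
```

View pics/a2.png

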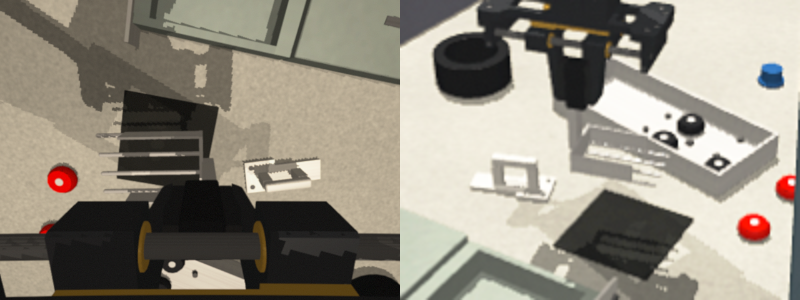

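```bash
cat >> m.py <<'E'
def fr(c,yaw,pts):
    R=np.array([[np.cos(yaw),-np.sin(yaw)],[np.sin(yaw),np.cos(yaw)]])
    pts=np.atleast_2d(np.array(pts,float)); return np.c_[pts[:,:2]@R.T+c,pts[:,2]]
def rect(hx,hy,z): return [[hx,hy,z],[hx,-hy,z],[-hx,-hy,z],[-hx,hy,z]]
def draw(img,p,X,crop,s,col):
    q=((px(p,X)-crop[:2]+.5)*s*8).astype(int); cv2.polylines(img,[q.reshape(-1,1,2)],True,col,1,cv2.LINE_AA,3)
E
cat > bin.py <<'E'
from m import *
import sys,scipy.optimize as so
p=ctrl.capture("top")
# refine the bin by edge strength along rim/floor lines
g=cv2.GaussianBlur(cv2.cvtColor(p["color"],cv2.COLOR_RGB2GRAY).astype(np.float32),(0,0),1.0)
G=np.hypot(cv2.Sobel(g,5,1,0),cv2.Sobel(g,5,0,1))
t=np.linspace(0,1,60)[:,None]
def lines(R): return np.vstack([np.array(R[i])*(1-t)+np.array(R[(i+1)%4])*t for i in range(4)])
P=np.vstack([lines(rect(.144,.060,.034)),lines(rect(.140,.056,.034))])
def cost(v):
    q=px(p,fr(v[:2],v[2],P)).astype(np.float32)
    return -cv2.remap(G,q[None,:,0],q[None,:,1],1).mean()
best=min((so.minimize(cost,[.544+a,-.238+b,-.149],method="Nelder-Mead",options=dict(initial_simplex=[[.544+a,-.238+b,-.149],[.55+a,-.238+b,-.149],[.544+a,-.232+b,-.149],[.544+a,-.238+b,-.12]])) for a in(-.005,0,.005) for b in(-.005,0,.005)),key=lambda r:r.fun)
v=best.x; print(v.round(4),best.fun)
crop=(380,155,460,305);s=5
im=cv2.resize(p["color"][155:305,380:460,::-1],None,fx=s,fy=s,interpolation=cv2.INTER_CUBIC)
draw(im,p,fr(v[:2],v[2],rect(.144,.060,.034)),crop[:2],s,(0,255,0))
draw(im,p,fr(v[:2],v[2],rect(.140,.056,.004)),crop[:2],s,(255,0,0))
im=cv2.rotate(im,cv2.ROTATE_90_CLOCKWISE); cv2.imwrite("pics/"+sys.argv[1],im)
E
python3 bin.py b1.png
```

```text
[ 0.5428 -0.2355 -0.1474] -174.9189453125
```

View pics/b1.png

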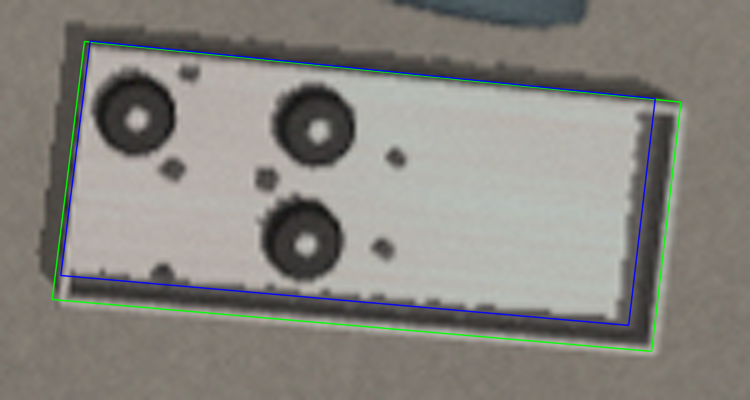

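```bash
python3 -m pendant '{"translation": [[1.66,-2.14,0],[1.66,-2.14,0],[1.66,-2.14,0],[1.66,-2.14,0],[1.66,-2.14,0],[1.66,-2.14,0],[1.66,-2.14,0],[1.66,-2.14,0],[1.66,-2.14,0],[1.67,-2.15,0],[0,0,0],[0,0,-2],[0,0,-2],[0,0,-2],[0,0,-1],[0,0,0],[0,0,0]], "twist": [-0.044,-0.044,-0.044,-0.044,-0.044,-0.044,-0.044,-0.044,-0.044,-0.041,0,0,0,0,0,0,0], "jaw": [1,1,1,1,1,1,1,1,1,1,1,1,1,1,1,1,1]}'; python3 - <<'E'
from m import *
p=ctrl.capture("side"); t=ctrl.capture("top")
a=cv2.resize(p["color"][150:270,280:440],(400,300),interpolation=2);b=cv2.resize(t["color"][150:310,360:480],(225,300),interpolation=2)
cv2.imwrite("pics/a3.png",np.hstack([a,b])[:,:,::-1])
E
```

```text
clock: 7.9
eef_pos: [0.6738, -0.2306, 0.1733]
tcp_rot: [-1.567, 0.116, -0.115]
wrist_force: [-0.5, -0.7, -2.5]
grip_width: 0.0218
```

View pics/a3.png

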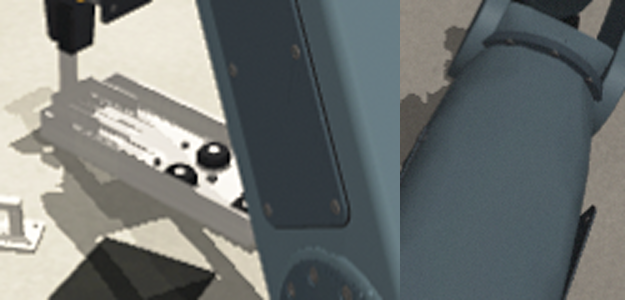

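```bash
python3 -m pendant '{"translation": [[0,0,-1],[0,0,-1],[0,0,-0.5],[0,0,-0.2],[0,0,-0.15],[0,0,0],[0,0,0]], "twist": [0,0,0,0,0,0,0], "jaw": [1,1,1,1,1,1,1]}'; python3 -m pendant '{"translation": [[0,0,-0.1],[0,0,0],[0,0,0]], "twist": [0,0,0], "jaw": [1,1,1]}'
```

```text
clock: 8.7
eef_pos: [0.6768, -0.234, 0.1528]
tcp_rot: [-1.575, 0.109, -0.122]
wrist_force: [-6.8, -3.7, 23.3]
grip_width: 0.0219
clock: 9.0
eef_pos: [0.6769, -0.2341, 0.1527]
tcp_rot: [-1.575, 0.108, -0.122]
wrist_force: [-9.4, -2.0, 28.6]
grip_width: 0.0216
```

```bash
python3 -m pendant '{"translation": [[0,0,1],[0,0,1],[0,0,1],[0,0,1],[0,0,1],[0,0,1],[0,0,0],[0,0,0]], "twist": [0,0,0,0,0,0,0,0], "jaw": [1,1,1,1,1,1,1,1]}'; python3 - <<'E'
from m import *
p=ctrl.capture("side"); t=ctrl.capture("wrist")
a=cv2.resize(p["color"][150:270,280:400],(400,400),interpolation=2);b=cv2.resize(t["color"],(400,300),interpolation=2)
b=np.vstack([b,np.zeros((100,400,3),np.uint8)])
cv2.imwrite("pics/a4.png",np.hstack([a,b])[:,:,::-1])
E
```

```text
clock: 9.8
eef_pos: [0.6743, -0.2306, 0.2045]
tcp_rot: [-1.568, 0.115, -0.116]
wrist_force: [0.6, 0.0, -2.5]
grip_width: 0.0218
```

View pics/a4.png

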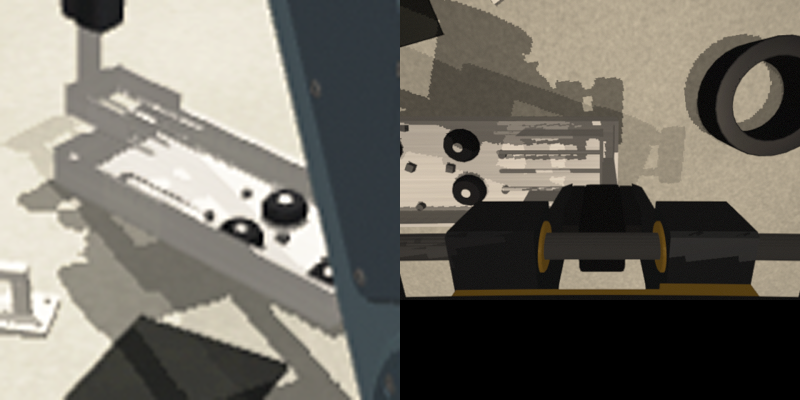

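```bash
cat > ov.py <<'E'
from m import *
import sys
from scipy.spatial.transform import Rotation as Ro
BIN=(np.array([.5428,-.2355]),-.1474)
def scoopX(off=(0,0),dz=.140):
    o=ctrl.observe(); R=Ro.from_rotvec(o["tcp_rot"]).as_matrix(); yaw=np.arctan2(R[1,0],R[0,0])
    c,s=np.cos(yaw),np.sin(yaw); c0=o["eef_pos"][:2]+np.array([[c,-s],[s,c]])@(np.array([-.047,0])+off)
    return c0,yaw,o["eef_pos"][2]-dz
def overlay(cam,crop,s):
    p=ctrl.capture(cam); x0,y0,x1,y1=crop
    im=cv2.resize(p["color"][y0:y1,x0:x1,::-1],None,fx=s,fy=s,interpolation=cv2.INTER_CUBIC)
    for r,c in((rect(.144,.06,.034),(0,255,0)),(rect(.14,.056,.004),(255,0,0))): draw(im,p,fr(*BIN,r),(x0,y0),s,c)
    c0,y,z=scoopX(); draw(im,p,fr(c0,y,rect(.047,.029,z+.004)),(x0,y0),s,(0,0,255))
    return im
if __name__=="__main__":
    print(scoopX())
    a=overlay("side",(280,150,400,270),3.3); b=overlay("wrist",(0,80,400,350),1)
    h=max(a.shape[0],b.shape[0]); pad=lambda i:cv2.copyMakeBorder(i,0,h-i.shape[0],0,0,0)
    cv2.imwrite("pics/"+sys.argv[1],np.hstack([pad(a),pad(b)]))
E
python3 ov.py a5.png
```

```text
(array([ 0.62743734, -0.22364206]), np.float64(-0.14687784853274088), np.float64(0.0634841152189165))
```

View pics/a5.png

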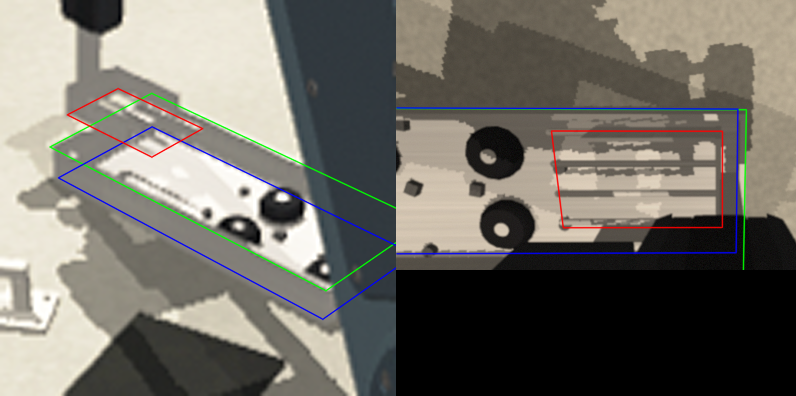

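```bash
python3 -m pendant '{"translation": [[-0.3,-0.9,0],[0,-0.9,0],[0,0,-1],[0,0,-1],[0,0,-1],[0,0,-1],[0,0,-1],[0,0,-0.4],[0,0,0],[0,0,0]], "twist": [0,0,0,0,0,0,0,0,0,0], "jaw": [1,1,1,1,1,1,1,1,1,1]}';python3 -m pendant '{"translation": [[0,0,-0.3],[0,0,-0.2],[0,0,0],[0,0,0]], "twist": [0,0,0,0], "jaw": [1,1,1,1]}'; python3 ov.py a6.png; python3 -c "
from cell import ctrl;print(ctrl.observe()['wrist_torque'])"
```

```text
clock: 11.0
eef_pos: [0.6715, -0.2488, 0.1505]
tcp_rot: [-1.568, 0.115, -0.116]
wrist_force: [-0.7, 0.5, -2.2]
grip_width: 0.0218
clock: 11.4
eef_pos: [0.6712, -0.2488, 0.1453]
tcp_rot: [-1.568, 0.115, -0.115]
wrist_force: [-0.8, -0.2, -2.3]
grip_width: 0.0219
(array([ 0.62472152, -0.24189749]), np.float64(-0.1470124352135231), np.float64(0.005254575181955018))
[-0.09920276 -0.14775437  0.03751546]
```

```bash
python3 -m pendant '{"translation": [[0,0,-0.1],[0,0,-0.05],[0,0,0],[0,0,0]], "twist": [0,0,0,0], "jaw": [1,1,1,1]}'; python3 -m pendant '{"translation": [[0.07,0.5,0],[0.07,0.5,0],[0,0,0],[0,0,0]], "twist": [0,0,0,0], "jaw": [1,1,1,1]}';python3 -m pendant '{"translation": [[0.03,0.2,0],[0.03,0.2,0],[0,0,0]], "twist": [0,0,0], "jaw": [1,1,1]}'
```

```text
clock: 11.9
eef_pos: [0.6712, -0.2488, 0.1437]
tcp_rot: [-1.568, 0.115, -0.115]
wrist_force: [-1.2, -0.7, -1.6]
grip_width: 0.0219
clock: 12.3
eef_pos: [0.6727, -0.2384, 0.1438]
tcp_rot: [-1.568, 0.115, -0.115]
wrist_force: [-0.3, 0.7, -2.0]
grip_width: 0.0214
clock: 12.6
eef_pos: [0.6732, -0.2345, 0.1437]
tcp_rot: [-1.568, 0.115, -0.115]
wrist_force: [-0.4, -0.1, -2.0]
grip_width: 0.0221
```

```bash
python3 -m pendant '{"translation": [[0,0,-0.05],[-0.99,0.147,0],[-0.99,0.147,0],[-0.99,0.147,0],[-0.99,0.147,0],[-0.99,0.147,0],[-0.99,0.147,0],[-0.99,0.147,0],[-0.99,0.147,0],[-0.99,0.147,0],[-0.99,0.147,0],[-0.99,0.147,0],[-0.99,0.147,0],[0,0,0]], "twist": [0,0,0,0,0,0,0,0,0,0,0,0,0,0], "jaw": [1,1,1,1,1,1,1,1,1,1,1,1,1,1]}';python3 -m pendant '{"translation": [[-0.99,0.147,0],[-0.99,0.147,0],[-0.99,0.147,0],[-0.99,0.147,0],[0,0,0]], "twist": [0,0,0,0,0], "jaw": [1,1,1,1,1]}'; python3 -m pendant '{"translation": [[-0.6,0.09,0],[-0.4,0.06,0],[0,0,0]], "twist": [0,0,0], "jaw": [1,1,1]}'
```

```text
clock: 14.0
eef_pos: [0.5528, -0.2167, 0.1428]
tcp_rot: [-1.567, 0.117, -0.114]
wrist_force: [1.3, -0.5, -2.7]
grip_width: 0.0218
clock: 14.5
eef_pos: [0.5132, -0.2108, 0.1428]
tcp_rot: [-1.567, 0.117, -0.114]
wrist_force: [-0.1, -0.5, -2.4]
grip_width: 0.0222
clock: 14.8
eef_pos: [0.505, -0.2101, 0.1436]
tcp_rot: [-1.568, 0.114, -0.116]
wrist_force: [0.7, -0.1, -2.6]
grip_width: 0.0217
```

```bash
python3 - <<'E'
from m import *
p=ctrl.capture("side"); t=ctrl.capture("wrist")
a=cv2.resize(p["color"][150:270,300:460],(400,300),interpolation=2);b=cv2.resize(t["color"][0:360,0:480],(400,300),interpolation=2)
cv2.imwrite("pics/a7.png",np.hstack([a,b])[:,:,::-1])
E
```

```text
(no output)
```

View pics/a7.png

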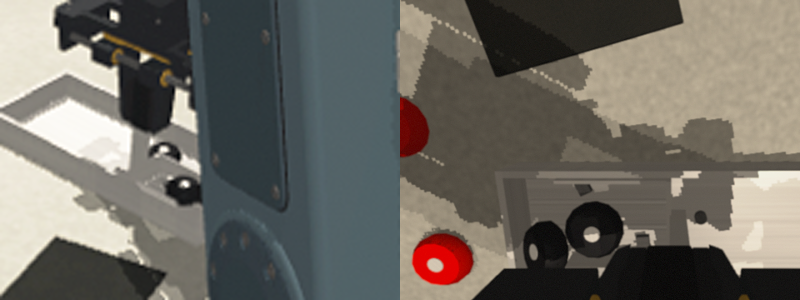

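```bash
python3 -m pendant '{"translation": [[-0.2,0.03,0],[-0.2,0.03,0],[0,0,0],[0,0,0]], "twist": [0,0,0,0], "jaw": [1,1,1,1]}'; python3 - <<'E'
from m import *
from ov import scoopX,BIN
p=ctrl.capture("wrist")
def inb(w): R=np.array([[np.cos(BIN[1]),-np.sin(BIN[1])],[np.sin(BIN[1]),np.cos(BIN[1])]]); return (w[:,:2]-BIN[0])@R
print("scoop",inb(np.array([scoopX()[0]])),scoopX()[2])
for f in ctrl.find_in("foot1",p):
    b=f["bbox"]; print(np.round(b),round(f["p"],2),inb(at(p,[((b[0]+b[2])/2,(b[1]+b[3])/2)],.018)).round(3))
E
```

```text
clock: 15.3
eef_pos: [0.5012, -0.2092, 0.1433]
tcp_rot: [-1.568, 0.115, -0.116]
wrist_force: [4.3, -0.1, -4.3]
grip_width: 0.0215
scoop [[-0.09203774  0.01990352]] 0.0032992310507891087
[ 18. 280.  93. 342.] 0.82 [[-0.196 -0.006]]
[198. 242. 269. 312.] 0.81 [[-0.095  0.014]]
[  1. 114.  40. 188.] 0.79 [[-0.196  0.081]]
[152. 256. 206. 327.] 0.68 [[-0.126  0.005]]
```

```bash
python3 -m pendant '{"translation": [[0,0,0.2],[0.05,0,0.3],[0.05,0,0.4],[0,0,0.5],[0,0,0.6],[0,0,0.7],[0,0,0.8],[0,0,0.8],[0,0,0.8],[0,0,0.6],[0,0,0.4],[0,0,0.2],[0,0,0],[0,0,0]], "twist": [0,0,0,0,0,0,0,0,0,0,0,0,0,0], "jaw": [1,1,1,1,1,1,1,1,1,1,1,1,1,1]}'; python3 - <<'E'
from m import *
p=ctrl.capture("side"); t=ctrl.capture("wrist")
for f in ctrl.find_in("foot1",t): print(np.round(f["bbox"]),round(f["p"],2))
a=cv2.resize(p["color"][150:270,300:460],(400,300),interpolation=2);b=cv2.resize(t["color"][0:360,0:480],(400,300),interpolation=2)
cv2.imwrite("pics/a8.png",np.hstack([a,b])[:,:,::-1])
E
```

```text
clock: 16.8
eef_pos: [0.5016, -0.2091, 0.2059]
tcp_rot: [-1.567, 0.116, -0.115]
wrist_force: [0.1, -0.4, -2.9]
grip_width: 0.0221
[ 40. 117. 106. 176.] 0.96
[ 84. 249. 140. 302.] 0.95
[346. 273. 371. 296.] 0.94
[196. 242. 268. 310.] 0.85
[151. 256. 201. 324.] 0.59
```

View pics/a8.png

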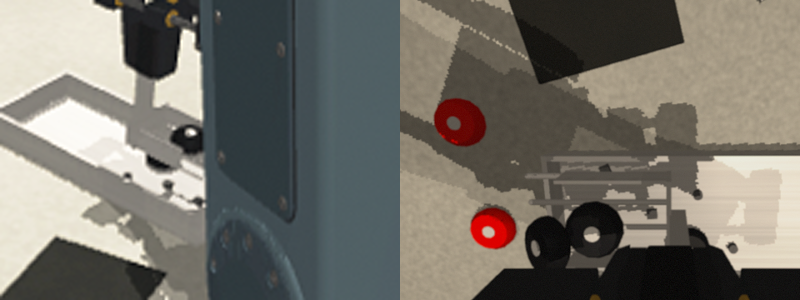

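```bash
python3 -m pendant '{"translation": [[0.2,-0.03,0],[0.5,-0.07,0],[0.8,-0.12,0],[1,-0.15,0],[1,-0.15,0],[1,-0.15,0],[1,-0.15,0],[0.8,-0.12,0],[0.5,-0.07,0],[0.2,-0.03,0],[0,0,0],[-3,0.45,0],[-2,0.3,0],[-1.2,0.18,0],[-0.6,0.09,0],[-0.2,0.03,0],[0,0,0],[0,0,0]], "twist": [0,0,0,0,0,0,0,0,0,0,0,0,0,0,0,0,0,0], "jaw": [1,1,1,1,1,1,1,1,1,1,1,1,1,1,1,1,1,1]}'; cat > ft.py <<'E'
from m import *
from ov import scoopX
t=ctrl.capture("wrist"); c0,y,z=scoopX()
R=np.array([[np.cos(y),-np.sin(y)],[np.sin(y),np.cos(y)]])
for f in ctrl.outline_of("foot1",t):
    b=f["bbox"]; c=((b[0]+b[2])/2,(b[1]+b[3])/2); w=at(t,[c],z+.014)
    print(np.round(b).astype(int),"w/h",round((b[2]-b[0])/(b[3]-b[1]),2),round(f["p"],2),"in scoop",((w[:,:2]-c0)@R).round(3))
E
python3 ft.py
```

```text
clock: 18.75
eef_pos: [0.5023, -0.2093, 0.2064]
tcp_rot: [-1.568, 0.115, -0.116]
wrist_force: [0.1, -0.0, -3.9]
grip_width: 0.0218
[349 272 369 296] w/h 0.86 0.91 in scoop [[ 0.066 -0.011]]
[ 39 117 105 176] w/h 1.11 0.86 in scoop [[-0.079  0.063]]
[147 248 218 317] w/h 1.03 0.75 in scoop [[-0.032 -0.01 ]]
[150 204 361 433] w/h 0.92 0.74 in scoop [[ 0.008 -0.032]]
[ 80 249 141 300] w/h 1.2 0.7 in scoop [[-0.071 -0.005]]
[228 240 298 310] w/h 0.99 0.58 in scoop [[ 0.013 -0.005]]
```

```bash
python3 -m pendant '{"translation": [[0.2,-0.03,0],[0.5,-0.07,0],[0.8,-0.12,0],[1,-0.15,0],[1,-0.15,0],[1,-0.15,0],[1,-0.15,0],[0.8,-0.12,0],[0.5,-0.07,0],[0.2,-0.03,0],[0,0,0],[-3,0.45,0],[-2,0.3,0],[-1.2,0.18,0],[-0.6,0.09,0],[-0.2,0.03,0],[0,0,0],[0,0,0]], "twist": [0,0,0,0,0,0,0,0,0,0,0,0,0,0,0,0,0,0], "jaw": [1,1,1,1,1,1,1,1,1,1,1,1,1,1,1,1,1,1]}'; python3 ft.py; python3 - <<'E'
from m import *
t=ctrl.capture("top")
save(t,"tt.png")
t=ctrl.capture("wrist"); save(t,"a9.png",(0,140,480,340),1.6)
E
```

```text
clock: 20.65
eef_pos: [0.5023, -0.2092, 0.2064]
tcp_rot: [-1.568, 0.115, -0.116]
wrist_force: [-0.6, -0.0, -1.5]
grip_width: 0.0218
[244 242 312 301] w/h 1.15 0.8 in scoop [[ 0.021 -0.003]]
[347 271 370 297] w/h 0.91 0.76 in scoop [[ 0.066 -0.011]]
[ 82 250 139 297] w/h 1.21 0.68 in scoop [[-0.07  -0.004]]
[152 248 224 315] w/h 1.05 0.67 in scoop [[-0.029 -0.009]]
[ 41 119 101 175] w/h 1.06 0.58 in scoop [[-0.08   0.063]]
```

View pics/a9.png

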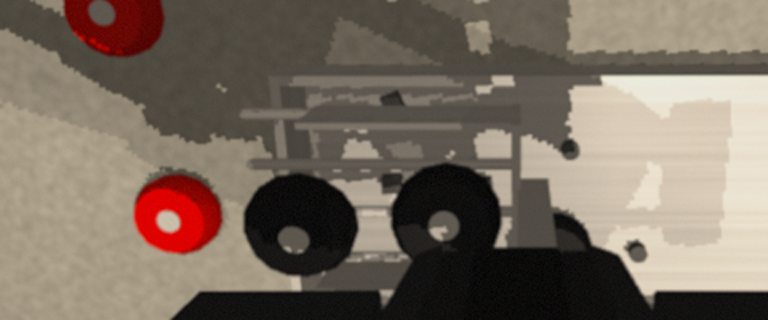

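```bash
python3 -m pendant '{"translation": [[0.09,0.3,0.1],[0.18,0.6,0.2],[0.28,0.9,0.2],[0.37,1.2,0.2],[0.46,1.5,0.2],[0.55,1.8,0.1],[0.65,2.1,0],[0.74,2.4,0],[0.74,2.4,0],[0.74,2.4,0],[0.74,2.4,0],[0.74,2.4,0]], "twist": [0.002,0.004,0.006,0.008,0.01,0.011,0.013,0.015,0.015,0.015,0.015,0.015], "jaw": [1,1,1,1,1,1,1,1,1,1,1,1]}';python3 -m pendant '{"translation": [[0.74,2.4,0],[0.74,2.4,0],[0.74,2.4,0],[0.74,2.4,0],[0.65,2.1,0],[0.55,1.8,0],[0.46,1.5,0],[0.37,1.2,0],[0.28,0.9,0],[0.18,0.6,0],[0.09,0.3,0],[0,0,0],[0,0,0]], "twist": [0.015,0.015,0.015,0.015,0.013,0.011,0.01,0.008,0.006,0.004,0.002,0,0], "jaw": [1,1,1,1,1,1,1,1,1,1,1,1,1]}'; python3 ft.py; cat > dr.py <<'E'
from m import *
import scipy.optimize as so
import sys
p=ctrl.capture("top")
g=cv2.GaussianBlur(cv2.cvtColor(p["color"],cv2.COLOR_RGB2GRAY).astype(np.float32),(0,0),1.0)
G=np.hypot(cv2.Sobel(g,5,1,0),cv2.Sobel(g,5,0,1)); G=np.minimum(G,120)
pk=np.array([[-52,-24],[-52,24],[-8,24],[-8,16],[52,16],[52,-16],[-8,-16],[-8,-24]])/1000
t=np.linspace(0,1,40)[:,None]
P=np.vstack([np.array(pk[i])*(1-t)+np.array(pk[(i+1)%8])*t for i in range(8)]); P=np.c_[P,np.full(len(P),.038)]
def cost(v):
    q=px(p,fr(v[:2],v[2],P)).astype(np.float32); return -cv2.remap(G,q[None,:,0],q[None,:,1],1).mean()
b=min((so.minimize(cost,[.466+a,.292+c,.093],method="Nelder-Mead",options=dict(initial_simplex=[[.466+a,.292+c,.093],[.472+a,.292+c,.093],[.466+a,.298+c,.093],[.466+a,.292+c,.12]])) for a in(-.006,-.003,0,.003,.006) for c in(-.006,-.003,0,.003,.006)),key=lambda r:r.fun)
v=b.x; print("pocket",v.round(4),b.fun)
crop=(150,210,300,315);s=5
im=cv2.resize(p["color"][210:315,150:300,::-1],None,fx=s,fy=s,interpolation=cv2.INTER_CUBIC)
draw(im,p,fr(v[:2],v[2],np.c_[pk,np.full(8,.038)]),crop[:2],s,(0,255,0)); cv2.imwrite("pics/"+sys.argv[1],im)
E
python3 dr.py d1.png
```

```text
clock: 22.05
eef_pos: [0.5648, -0.0026, 0.2164]
tcp_rot: [-1.571, 0.012, -0.013]
wrist_force: [-0.5, -0.5, -3.1]
grip_width: 0.022
clock: 23.35
eef_pos: [0.62, 0.1745, 0.2162]
tcp_rot: [-1.57, -0.075, 0.075]
wrist_force: [-0.6, -0.0, -3.2]
grip_width: 0.022
[242 243 314 302] w/h 1.21 0.91 in scoop [[ 0.021 -0.004]]
[152 249 223 314] w/h 1.1 0.81 in scoop [[-0.029 -0.009]]
pocket [0.4715 0.2961 0.0778] -3.249034881591797
```

```bash
python3 -m pendant '{"translation": [[-0.3,-0.03,-0.3],[-0.6,-0.06,-0.4],[-0.9,-0.08,-0.4],[-1.2,-0.11,-0.4],[-1.2,-0.11,-0.3],[-1.2,-0.11,-0.2],[-0.9,-0.08,0],[-0.6,-0.06,0],[-0.3,-0.03,0],[0,0,0],[3.5,0.33,0],[2.2,0.2,0],[1,0.09,0],[0.4,0.04,0],[0.1,0,0],[0,0,0],[0,0,0]], "twist": [0,0,0,0,0,0,0,0,0,0,0,0,0,0,0,0,0], "jaw": [1,1,1,1,1,1,1,1,1,1,1,1,1,1,1,1,1]}'; python3 ft.py
```

```text
clock: 25.2
eef_pos: [0.6193, 0.175, 0.1961]
tcp_rot: [-1.569, -0.075, 0.076]
wrist_force: [-0.1, 0.0, -3.1]
grip_width: 0.0218
[205 243 276 312] w/h 1.02 0.91 in scoop [[-0.    -0.006]]
[ 99 234 159 293] w/h 1.02 0.63 in scoop [[-0.06   0.002]]
```

```bash
python3 -m pendant '{"translation": [[-0.33,0.2,0],[-0.63,0.25,0],[-0.93,0.3,0],[-1.23,0.3,0],[-1.23,0.3,0],[-1.23,0.3,0],[-0.93,0.2,0],[-0.63,0.1,0],[-0.3,-0.03,0],[0,0,0],[3.5,0.33,0],[2.2,0.2,0],[1,0.09,0],[0.4,0.04,0],[0.1,0,0],[0,0,0],[0,0,0]], "twist": [0,0,0,0,0,0,0,0,0,0,0,0,0,0,0,0,0], "jaw": [1,1,1,1,1,1,1,1,1,1,1,1,1,1,1,1,1]}'; python3 ft.py;  python3 -m pendant '{"translation": [[-0.3,-0.03,0],[-0.6,-0.06,0],[-0.9,-0.08,0],[-1.2,-0.11,0],[-1.2,-0.11,0],[-1.2,-0.11,0],[-0.9,-0.08,0],[-0.6,-0.06,0],[-0.3,-0.03,0],[0,0,0],[3.5,0.33,0],[2.2,0.2,0],[1,0.09,0],[0.4,0.04,0],[0.1,0,0],[0,0,0],[0,0,0]], "twist": [0,0,0,0,0,0,0,0,0,0,0,0,0,0,0,0,0], "jaw": [1,1,1,1,1,1,1,1,1,1,1,1,1,1,1,1,1]}'; python3 ft.py
```

```text
clock: 27.0
eef_pos: [0.6127, 0.1994, 0.1937]
tcp_rot: [-1.573, -0.064, 0.089]
wrist_force: [-17.8, -5.8, 6.3]
grip_width: 0.0245
[158 253 235 323] w/h 1.09 0.84 in scoop [[-0.027 -0.014]]
[114 267 168 324] w/h 0.94 0.71 in scoop [[-0.058 -0.018]]
clock: 28.8
eef_pos: [0.6126, 0.1996, 0.1937]
tcp_rot: [-1.572, -0.064, 0.089]
wrist_force: [-17.0, -5.1, 4.6]
grip_width: 0.0248
[128 260 204 322] w/h 1.23 0.79 in scoop [[-0.044 -0.016]]
[116 270 144 325] w/h 0.51 0.57 in scoop [[-0.065 -0.019]]
```

```bash
python3 -m pendant '{"translation": [[-0.3,-0.03,0],[-0.6,-0.06,0],[-0.9,-0.08,0],[-1.2,-0.11,0],[-1.2,-0.2,0],[-0.9,-0.2,0],[-0.6,-0.2,0],[-0.3,-0.2,0],[0,-0.1,0],[0,0,0],[2.5,0.23,0],[1,0.1,0],[0.3,0.03,0],[0,0,0],[0,0,0]], "twist": [0,0,0,0,0,0,0,0,0,0,0,0,0,0,0], "jaw": [1,1,1,1,1,1,1,1,1,1,1,1,1,1,1]}'; python3 ft.py; python3 - <<'E'
from m import *
p=ctrl.capture("side"); t=ctrl.capture("wrist")
a=cv2.resize(p["color"][180:420,100:340],(400,400),interpolation=2);b=cv2.resize(t["color"][100:400,0:400],(400,300),interpolation=2)
b=np.vstack([b,np.zeros((100,400,3),np.uint8)])
cv2.imwrite("pics/a10.png",np.hstack([a,b])[:,:,::-1])
E
```

```text
clock: 30.4
eef_pos: [0.595, 0.1924, 0.1959]
tcp_rot: [-1.57, -0.075, 0.076]
wrist_force: [-0.1, 0.7, -2.7]
grip_width: 0.022
[136 265 191 321] w/h 0.99 0.77 in scoop [[-0.043 -0.016]]
[ 51 197 115 248] w/h 1.23 0.61 in scoop [[-0.081  0.024]]
```

View pics/a10.png

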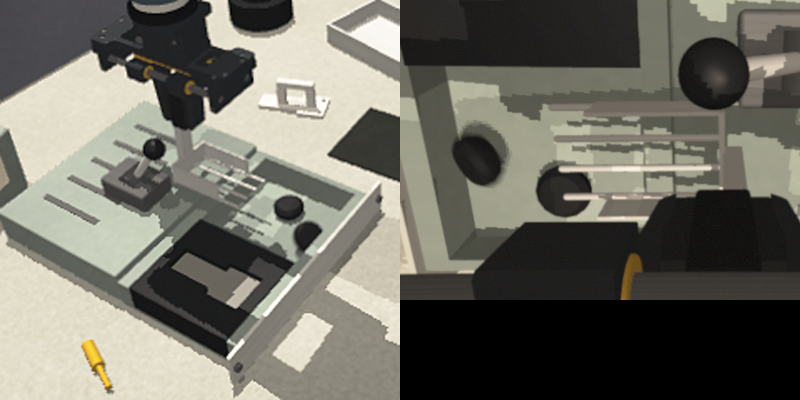

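```bash
python3 -m pendant '{"translation": [[-1,-0.5,2],[0,-0.5,2],[0.7,-3.6,0],[0.7,-3.6,0],[0.7,-3.6,0],[0.7,-3.6,0],[0.7,-3.6,0],[0.7,-3.6,0],[0.7,-3.6,0],[0.7,-3.6,0],[0.7,-3.6,0],[0.7,-3.6,0],[0.8,-3.6,0],[0.8,-3.5,0],[0,0,0],[0,0,0]], "twist": [0,0,-0.02,-0.02,-0.02,-0.02,-0.02,-0.02,-0.02,-0.02,-0.02,-0.02,-0.02,-0.02,0,0], "jaw": [1,1,1,1,1,1,1,1,1,1,1,1,1,1,1,1]}'; python3 ft.py
```

```text
clock: 32.2
eef_pos: [0.6712, -0.2492, 0.2357]
tcp_rot: [-1.567, 0.115, -0.114]
wrist_force: [0.0, 1.3, -2.5]
grip_width: 0.0214
[104 244 155 289] w/h 1.15 0.77 in scoop [[-0.06  -0.001]]
```

```bash
cat > fb.py <<'E'
from m import *
from ov import scoopX,BIN
p=ctrl.capture("wrist")
def inb(w): R=np.array([[np.cos(BIN[1]),-np.sin(BIN[1])],[np.sin(BIN[1]),np.cos(BIN[1])]]); return (w[:,:2]-BIN[0])@R
print("scoop",inb(np.array([scoopX()[0]])),scoopX()[2])
for f in ctrl.find_in("foot1",p):
    b=f["bbox"]; print(np.round(b),round(f["p"],2),inb(at(p,[((b[0]+b[2])/2,(b[1]+b[3])/2)],.014)).round(3))
E
python3 fb.py; python3 -m pendant '{"translation": [[0,0,-2],[0,0,-2],[0,0,-2],[0,0,-1.5],[0,0,-1],[0,0,-0.4],[0,0,-0.3],[0,0,0],[0,0,0]], "twist": [0,0,0,0,0,0,0,0,0], "jaw": [1,1,1,1,1,1,1,1,1]}'; python3 fb.py
```

```text
scoop [[0.08198712 0.00715791]] 0.09607830338880141
[104. 246. 152. 290.] 0.74 [[-0.028 -0.029]]
clock: 33.3
eef_pos: [0.6721, -0.2488, 0.1452]
tcp_rot: [-1.568, 0.112, -0.114]
wrist_force: [0.2, -0.4, -2.3]
grip_width: 0.022
scoop [[0.08280982 0.00561596]] 0.0051883680622044626
[ 14. 284.  90. 348.] 0.93 [[-0.027 -0.027]]
```

```bash
python3 -m pendant '{"translation": [[-0.13,-0.9,-0.1],[-0.13,-0.9,-0.1],[-0.09,-0.6,0],[-0.03,-0.2,0],[0,0,0],[0,0,0]], "twist": [0,0,0,0,0,0], "jaw": [1,1,1,1,1,1]}'; python3 fb.py
```

```text
clock: 34.0
eef_pos: [0.6679, -0.2752, 0.1426]
tcp_rot: [-1.569, 0.113, -0.114]
wrist_force: [-0.5, -1.5, 1.5]
grip_width: 0.0216
scoop [[ 0.08259989 -0.02085445]] 0.002628127620004417
[  4. 241.  81. 310.] 0.55 [[-0.027 -0.028]]
```

```bash
python3 -m pendant '{"translation": [[-0.99,0.147,0],[-0.99,0.147,0],[-0.99,0.147,0],[-0.99,0.147,0],[-0.99,0.147,0],[-0.99,0.147,0],[-0.99,0.147,0],[-0.99,0.147,0],[-0.99,0.147,0],[-0.99,0.147,0],[-0.99,0.147,0],[-0.99,0.147,0],[-0.99,0.147,0],[-0.99,0.147,0],[-0.99,0.147,0],[-0.99,0.147,0],[0,0,0]], "twist": [0,0,0,0,0,0,0,0,0,0,0,0,0,0,0,0,0], "jaw": [1,1,1,1,1,1,1,1,1,1,1,1,1,1,1,1,1]}'; python3 fb.py; python3 -m pendant '{"translation": [[-0.6,0.09,0],[-0.5,0.07,0],[-0.3,0.04,0],[0,0,0],[0,0,0]], "twist": [0,0,0,0,0], "jaw": [1,1,1,1,1]}'; python3 fb.py
```

```text
clock: 35.8
eef_pos: [0.5079, -0.2509, 0.1425]
tcp_rot: [-1.568, 0.114, -0.112]
wrist_force: [-1.7, 0.2, 8.0]
grip_width: 0.0217
scoop [[-0.07918948 -0.02050424]] 0.0024605738163245294
[135. 256. 204. 322.] 0.92 [[-0.12  -0.035]]
[  0. 210.  61. 280.] 0.73 [[-0.192 -0.01 ]]
clock: 36.4
eef_pos: [0.4957, -0.2494, 0.1427]
tcp_rot: [-1.569, 0.112, -0.115]
wrist_force: [5.0, -1.6, 5.3]
grip_width: 0.022
scoop [[-0.09156264 -0.02089306]] 0.0027077937673931074
[  0.  35.  19. 104.] 0.88 [[-0.195  0.077]]
[  0. 210.  78. 278.] 0.64 [[-0.199 -0.01 ]]
[153. 233. 226. 299.] 0.59 [[-0.12  -0.022]]
[150. 203. 362. 428.] 0.59 [[-0.084 -0.052]]
```

```bash
python3 -m pendant '{"translation": [[0.05,0,0.2],[0.05,0,0.3],[0,0,0.4],[0,0,0.5],[0,0,0.6],[0,0,0.7],[0,0,0.8],[0,0,0.8],[0,0,0.8],[0,0,0.6],[0,0,0.4],[0,0,0.2],[0,0,0],[0,0,0]], "twist": [0,0,0,0,0,0,0,0,0,0,0,0,0,0], "jaw": [1,1,1,1,1,1,1,1,1,1,1,1,1,1]}'; python3 ft.py; python3 -m pendant '{"translation": [[0.2,-0.03,0],[0.5,-0.07,0],[0.8,-0.12,0],[1,-0.15,0],[1,-0.15,0],[1,-0.15,0],[1,-0.15,0],[0.8,-0.12,0],[0.5,-0.07,0],[0.2,-0.03,0],[0,0,0],[-3,0.45,0],[-2,0.3,0],[-1.2,0.18,0],[-0.6,0.09,0],[-0.2,0.03,0],[0,0,0],[0,0,0]], "twist": [0,0,0,0,0,0,0,0,0,0,0,0,0,0,0,0,0,0], "jaw": [1,1,1,1,1,1,1,1,1,1,1,1,1,1,1,1,1,1]}'; python3 ft.py
```

```text
clock: 37.9
eef_pos: [0.4963, -0.2489, 0.2049]
tcp_rot: [-1.568, 0.113, -0.113]
wrist_force: [0.9, -0.1, -2.4]
grip_width: 0.0216
[154 230 225 298] w/h 1.05 0.73 in scoop [[-0.027  0.001]]
[ 72 196 132 248] w/h 1.16 0.72 in scoop [[-0.071  0.025]]
[ 25  45  92 113] w/h 0.99 0.71 in scoop [[-0.08   0.094]]
clock: 39.8
eef_pos: [0.4969, -0.2492, 0.2054]
tcp_rot: [-1.568, 0.113, -0.114]
wrist_force: [-0.3, 0.0, -2.7]
grip_width: 0.0216
[ 22  47  90 112] w/h 1.05 0.92 in scoop [[-0.081  0.094]]
[ 70 196 130 247] w/h 1.17 0.75 in scoop [[-0.072  0.025]]
[180 237 250 302] w/h 1.09 0.69 in scoop [[-0.013 -0.002]]
```

```bash
python3 -m pendant '{"translation": [[0.09,0.3,0.1],[0.18,0.6,0.2],[0.28,0.9,0.2],[0.37,1.2,0.2],[0.46,1.5,0.2],[0.55,1.8,0.1],[0.65,2.1,0],[0.74,2.4,0],[0.74,2.4,0],[0.74,2.4,0],[0.74,2.4,0],[0.74,2.4,0]], "twist": [0.002,0.004,0.006,0.008,0.01,0.011,0.013,0.015,0.015,0.015,0.015,0.015], "jaw": [1,1,1,1,1,1,1,1,1,1,1,1]}';python3 -m pendant '{"translation": [[0.74,2.4,0],[0.74,2.4,0],[0.74,2.4,0],[0.74,2.4,0],[0.74,2.2,0],[0.65,2,0],[0.55,1.8,0],[0.46,1.5,0],[0.37,1.2,0],[0.28,0.9,0],[0.18,0.6,0],[0.09,0.3,0],[0,0,0],[0,0,0]], "twist": [0.015,0.015,0.015,0.015,0.013,0.011,0.01,0.008,0.006,0.004,0.002,0,0,0], "jaw": [1,1,1,1,1,1,1,1,1,1,1,1,1,1]}'; python3 ft.py; python3 -m pendant '{"translation": [[-0.3,-0.03,-0.3],[-0.6,-0.06,-0.4],[-0.9,-0.08,-0.4],[-1.2,-0.11,-0.3],[-1.2,-0.11,-0.3],[-1.2,-0.11,-0.2],[-0.9,-0.08,0],[-0.6,-0.06,0],[-0.3,-0.03,0],[0,0,0],[3.5,0.33,0],[2.2,0.2,0],[1,0.09,0],[0.4,0.04,0],[0.1,0,0],[0,0,0],[0,0,0]], "twist": [0,0,0,0,0,0,0,0,0,0,0,0,0,0,0,0,0], "jaw": [1,1,1,1,1,1,1,1,1,1,1,1,1,1,1,1,1]}'; python3 ft.py
```

```text
clock: 41.1
eef_pos: [0.5594, -0.0426, 0.2155]
tcp_rot: [-1.571, 0.01, -0.01]
wrist_force: [-0.7, -0.7, -2.1]
grip_width: 0.0215
clock: 42.5
eef_pos: [0.622, 0.1555, 0.2151]
tcp_rot: [-1.57, -0.077, 0.078]
wrist_force: [-0.0, -0.3, -2.1]
grip_width: 0.0217
[179 237 250 305] w/h 1.05 0.98 in scoop [[-0.014 -0.003]]
[ 57 175 117 231] w/h 1.06 0.91 in scoop [[-0.077  0.035]]
[219  20 356 102] w/h 1.67 0.48 in scoop [[0.029 0.103]]
clock: 44.3
eef_pos: [0.6213, 0.156, 0.1961]
tcp_rot: [-1.569, -0.077, 0.078]
wrist_force: [0.2, 0.4, -2.2]
grip_width: 0.0223
[ 96 209 152 267] w/h 0.97 0.96 in scoop [[-0.061  0.016]]
[138 237 210 306] w/h 1.04 0.96 in scoop [[-0.036 -0.003]]
[ 39 179 103 236] w/h 1.12 0.75 in scoop [[-0.086  0.033]]
```

One more stroke.

```bash
python3 -m pendant '{"translation": [[-0.3,-0.03,0],[-0.6,-0.06,0],[-0.9,-0.08,0],[-1.1,-0.1,0],[-0.9,-0.08,0],[-0.6,-0.06,0],[-0.3,-0.03,0],[0,0,0],[3.5,0.33,0],[1.5,0.14,0],[0.4,0.04,0],[0,0,0],[0,0,0]], "twist": [0,0,0,0,0,0,0,0,0,0,0,0,0], "jaw": [1,1,1,1,1,1,1,1,1,1,1,1,1]}'; python3 ft.py; python3 - <<'E'
from m import *
p=ctrl.capture("side"); t=ctrl.capture("wrist")
a=cv2.resize(p["color"][180:420,100:340],(400,400),interpolation=2);b=cv2.resize(t["color"][100:400,0:400],(400,300),interpolation=2)
cv2.imwrite("pics/a11.png",np.vstack([b,a])[:,:,::-1])
E
```

```text
clock: 45.7
eef_pos: [0.6282, 0.1567, 0.1957]
tcp_rot: [-1.569, -0.077, 0.079]
wrist_force: [0.7, -0.4, -2.8]
grip_width: 0.0218
[ 85 211 144 268] w/h 1.02 0.66 in scoop [[-0.066  0.015]]
[147 215 197 265] w/h 1.0 0.66 in scoop [[-0.035  0.015]]
[ 31 180  93 236] w/h 1.09 0.63 in scoop [[-0.09   0.032]]
[  1   2 602 327] w/h 1.85 0.21 in scoop [[0.035 0.055]]
```

```bash
python3 -m pendant '{"translation": [[0,0,1.5],[0,0,1.5],[-1.5,-2.17,0],[-1.5,-2.17,0],[-1.5,-2.17,0],[-1.5,-2.17,0],[-1.5,-2.17,0],[-1.5,-2.17,0],[-1.5,-2.17,0],[-1.5,-2.17,0],[0,0,0],[0,0,-2],[0,0,-2],[0,0,-2],[0,0,-1],[0,0,-0.6],[0,0,-0.3],[0,0,0],[0,0,0]], "twist": [0,0,0.025,0.025,0.025,0.025,0.025,0.025,0.025,0.022,0,0,0,0,0,0,0,0,0], "jaw": [1,1,1,1,1,1,1,1,1,1,1,1,1,1,1,1,1,1,1]}';python3 -m pendant '{"translation": [[0,0,-0.1],[0,0,-0.1],[0,0,0],[0,0,0]], "twist": [0,0,0,0], "jaw": [1,1,1,1]}'
```

```text
clock: 47.8
eef_pos: [0.5096, -0.017, 0.148]
tcp_rot: [-1.559, -0.233, 0.231]
wrist_force: [-0.6, 0.4, -1.6]
grip_width: 0.0219
clock: 48.2
eef_pos: [0.509, -0.017, 0.1453]
tcp_rot: [-1.558, -0.232, 0.232]
wrist_force: [0.2, -0.3, -2.5]
grip_width: 0.0217
```

```bash
python3 -m pendant '{"translation": [[0,0,-0.1],[0,0,-0.05],[0,0,0],[0,0,0]], "twist": [0,0,0,0], "jaw": [1,1,1,1]}'; python3 -m pendant '{"translation": [[0,0,0],[0,0,0],[0,0,0],[0,0,0],[0,0,1],[0,0,2],[0,0,3],[0,0,3],[0,0,3],[0,0,3],[0,0,1],[0,0,0]], "twist": [0,0,0,0,0,0,0,0,0,0,0,0], "jaw": [3,5,6,6,6,6,6,6,6,6,6,6]}'; cat > ear.py <<'E'
from m import *
import sys
from scipy.spatial.transform import Rotation as Ro
o=ctrl.observe(); R=Ro.from_rotvec(o["tcp_rot"]).as_matrix(); print("tcp",o["eef_pos"].round(4),"yaw",np.arctan2(R[1,0],R[0,0]).round(4))
for n in ("wrist","top"):
    p=ctrl.capture(n); r=ctrl.outline_of("ear",p)
    for f in r[:2]:
        m=f["region"].astype(np.uint8); q=cv2.minAreaRect(np.argwhere(m)[:,::-1].astype(np.float32))
        w=at(p,cv2.boxPoints(q),.006); print(n,round(f["p"],2),np.round(f["bbox"]),w[:,:2].round(3).tolist(),w.mean(0).round(3))
E
python3 ear.py
```

```text
clock: 48.6
eef_pos: [0.509, -0.0169, 0.1437]
tcp_rot: [-1.558, -0.232, 0.232]
wrist_force: [0.2, -0.1, -2.4]
grip_width: 0.0221
clock: 49.8
eef_pos: [0.5097, -0.0171, 0.3056]
tcp_rot: [-1.56, -0.235, 0.23]
wrist_force: [0.4, 0.6, -1.2]
grip_width: 0.0603
tcp [ 0.5097 -0.0171  0.3056] yaw 0.2961
wrist 0.56 [356. 196. 458. 243.] [[0.534, 0.001], [0.626, 0.037], [0.646, -0.003], [0.551, -0.041]] [ 0.589 -0.002  0.006]
wrist 0.55 [220.   1. 640. 145.] [[0.377, 0.123], [0.708, 0.222], [0.768, 0.12], [0.402, 0.009]] [0.564 0.119 0.006]
```

```bash
python3 -m pendant '{"translation": [[0.62,0.11,0],[0.62,0.11,0],[0.62,0.11,0],[0.62,0.11,0],[0.62,0.11,0],[0.62,0.11,0],[0.62,0.11,0],[0.62,0.11,0],[0.62,0.11,0],[0.62,0.11,0],[0.62,0.11,0],[0.62,0.11,0],[0,0,-1],[0,0,0],[0,0,0]], "twist": [0.137,0.137,0.137,0.137,0.137,0.137,0.137,0.137,0.137,0.137,0.137,0.137,0,0,0], "jaw": [6,6,6,6,6,6,6,6,6,6,6,6,6,6,6]}'; cat > ear2.py <<'E'
from m import *
import sys,scipy.optimize as so
from scipy.spatial.transform import Rotation as Ro
o=ctrl.observe(); R=Ro.from_rotvec(o["tcp_rot"]).as_matrix(); print("tcp",o["eef_pos"].round(4),"yaw",np.arctan2(R[1,0],R[0,0]).round(4))
p=ctrl.capture(sys.argv[1]); z0=float(sys.argv[2]); x0=[float(a) for a in sys.argv[3:6]]
f=ctrl.outline_of("ear",p)
print([(np.round(a["bbox"]).tolist(),round(a["p"],2)) for a in f])
b=np.mean([at(p,[((a["bbox"][0]+a["bbox"][2])/2,(a["bbox"][1]+a["bbox"][3])/2)],.02)[0] for a in f[:1]],0) if f else None
m=min(f,key=lambda a:abs(a["region"].sum()-6000))["region"].astype(np.float32) if len(sys.argv)<7 else f[int(sys.argv[6])]["region"].astype(np.float32)
pk=np.array([[-50,-22],[-50,22],[-10,22],[-10,14],[50,14],[50,-14],[-10,-14],[-10,-22]])/1000
def model(v):
    M=np.zeros((480,640),np.uint8)
    def poly(X): cv2.fillPoly(M,[np.round(px(p,fr(v[:2],v[2],X))*16).astype(int)],1,cv2.LINE_8,4)
    poly(np.c_[pk,np.full(8,z0)]);poly(np.c_[pk,np.full(8,z0+.006)])
    a,c=(-.033,.023); 
    for x,X in((a,a+.01),(c-.01,c)):
        q=[[i,j,k] for i in(x,X) for j in(-.006,.006) for k in(z0,z0+.046)]
        h=cv2.convexHull(px(p,fr(v[:2],v[2],q)).astype(np.float32)); cv2.fillPoly(M,[np.round(h*16).astype(int)],1,cv2.LINE_8,4)
    q=[[i,j,k] for i in(a,c) for j in(-.006,.006) for k in(z0+.034,z0+.046)]
    h=cv2.convexHull(px(p,fr(v[:2],v[2],q)).astype(np.float32)); cv2.fillPoly(M,[np.round(h*16).astype(int)],1,cv2.LINE_8,4)
    return M.astype(np.float32)
def cost(v): M=model(v); return -(M*m).sum()/np.maximum(M,m).sum()
best=None
for dy in(-.1,0,.1):
  for k in range(3):
    s=np.array([x0[0]+(k-1)*.008,x0[1],x0[2]+dy]); r=so.minimize(cost,s,method="Nelder-Mead",options=dict(initial_simplex=s+np.array([[0,0,0],[.01,0,0],[0,.01,0],[0,0,.1]])))
    if best is None or r.fun<best.fun: best=r
print("ear",best.x.round(4),"IoU",-best.fun)
im=p["color"][:,:,::-1].copy(); c,_=cv2.findContours(model(best.x).astype(np.uint8),0,1); cv2.drawContours(im,c,-1,(0,255,0),1); 
c,_=cv2.findContours(m.astype(np.uint8),0,1); cv2.drawContours(im,c,-1,(0,0,255),1); cv2.imwrite("pics/ear_%s_%d.png"%(sys.argv[1],p["shot"]),im)
E
python3 ear2.py wrist 0 .589 -.002 .37; ls pics
```

```text
clock: 51.5
eef_pos: [0.5826, -0.0037, 0.2922]
tcp_rot: [-1.01, -1.472, 1.474]
wrist_force: [-0.3, 0.7, -0.1]
grip_width: 0.0596
tcp [ 0.5826 -0.0037  0.2922] yaw 1.9373
[([298.0, 163.0, 347.0, 269.0], 0.83), ([0.0, 1.0, 194.0, 254.0], 0.54)]
ear [ 0.5891 -0.0022  0.3786] IoU 0.9750494360923767
a10.png
a11.png
a2.png
a3.png
a4.png
a5.png
a6.png
a7.png
a8.png
a9.png
b1.png
d1.png
ear_wrist_50.png
side0.png
top0.png
top1.png
tt.png
w1.png
w1c.png
```

```bash
python3 -m pendant '{"translation": [[0.19,0,-2],[0,0,-2.5],[0,0,-3],[0,0,-3],[0,0,-3],[0,0,-2.5],[0,0,-2],[0,0,-1.5],[0,0,-0.8],[0,0,-0.4],[0,0,0],[0,0,0]], "twist": [0.012,0,0,0,0,0,0,0,0,0,0,0], "jaw": [5,4,4,4,4,4,4,4,4,4,4,4]}'; python3 -m pendant '{"translation": [[0,0,0],[0,0,0],[0,0,0],[0,0,0],[0,0,0],[0,0,0],[0,0,0],[0,0,0],[0,0,0.5],[0,0,1],[0,0,1.5],[0,0,2],[0,0,2],[0,0,2],[0,0,2],[0,0,1],[0,0,0],[0,0,0]], "twist": [0,0,0,0,0,0,0,0,0,0,0,0,0,0,0,0,0,0], "jaw": [2,0.3,0.3,0.3,0.3,0.3,0.3,0.3,0.3,0.3,0.3,0.3,0.3,0.3,0.3,0.3,0.3,0.3]}'; python3 ear2.py wrist .124 .589 -.002 .378; python3 dr.py d2.png
```

```text
clock: 52.8
eef_pos: [0.586, -0.0039, 0.0877]
tcp_rot: [-1.006, -1.485, 1.484]
wrist_force: [0.4, 0.2, 0.2]
grip_width: 0.0396
clock: 54.6
eef_pos: [0.585, -0.0037, 0.2065]
tcp_rot: [-1.004, -1.484, 1.484]
wrist_force: [-0.5, -0.4, -1.4]
grip_width: 0.0113
tcp [ 0.585  -0.0037  0.2065] yaw 1.952
[([270.0, 198.0, 378.0, 373.0], 0.85)]
ear [ 0.5881 -0.0029  0.3641] IoU 0.7036253213882446
pocket [0.4681 0.2912 0.089 ] -109.11051940917969
```

View pics/d2.png

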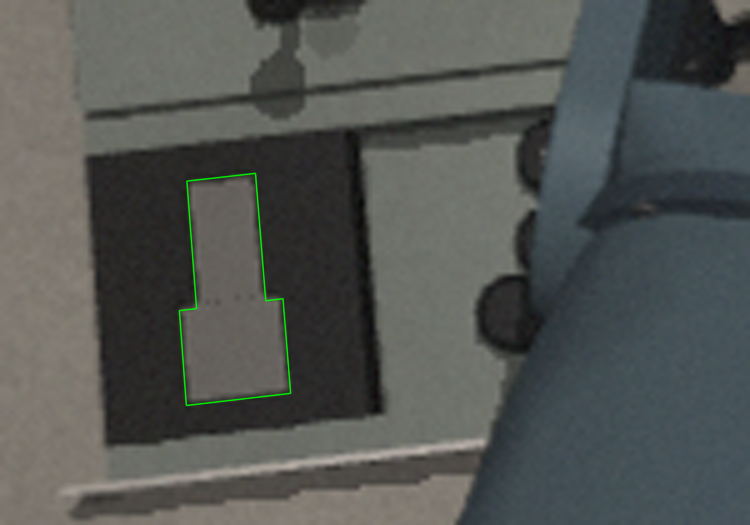

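```bash
python3 -m pendant '{"translation": [[-0.4,0.8,0],[-0.8,1.6,0],[-1,2,0],[-1,2,0],[-1,2,0],[-1,2,0],[-1,2,0],[-1,2,0],[-0.9,1.6,0],[-0.6,0.9,0],[-0.4,0.5,0],[0,0,0],[0,0,0]], "twist": [-0.026,-0.027,-0.027,-0.027,-0.027,-0.027,-0.027,-0.026,-0.026,-0.026,-0.026,0,0], "jaw": [0.3,0.3,0.3,0.3,0.3,0.3,0.3,0.3,0.3,0.3,0.3,0.3,0.3]}'; sed -e 's/capture("top")/capture("wrist")/' -e 's/crop=.*;s=5/crop=(0,0);s=1/' -e 's/p\["color"\]\[210:315,150:300,::-1\]/p["color"][:,:,::-1]/' dr.py > drw.py; python3 drw.py d3.png
```

```text
clock: 56.05
eef_pos: [0.4941, 0.1701, 0.2061]
tcp_rot: [-1.165, -1.274, 1.276]
wrist_force: [0.7, -0.8, -2.6]
grip_width: 0.0114
pocket [0.4669 0.2917 0.0936] -85.06413269042969
```

View pics/d3.png

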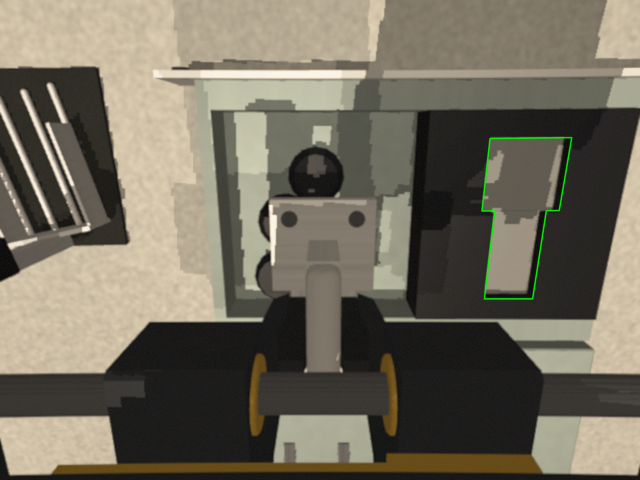

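```bash
python3 -m pendant '{"translation": [[-0.2,0.8,0],[-0.4,1.6,0],[-0.5,2,0],[-0.6,2.2,0],[-0.6,2.2,0],[-0.4,1.6,0],[-0.3,1.1,0],[-0.14,0.6,0],[0,0,0],[0,0,-1],[0,0,-2],[0,0,-2],[0,0,-1.5],[0,0,-0.8],[0,0,-0.3],[0,0,0],[0,0,0]], "twist": [0.003,0,0,0,0,0,0,0,0,0,0,0,0,0,0,0,0], "jaw": [0.3,0.3,0.3,0.3,0.3,0.3,0.3,0.3,0.3,0.3,0.3,0.3,0.3,0.3,0.3,0.3,0.3]}'; python3 -c "
from ov import *
o=ctrl.observe();R=Ro.from_rotvec(o['tcp_rot']).as_matrix();print(np.arctan2(R[1,0],R[0,0]),o['eef_pos'])"
```

```text
clock: 57.8
eef_pos: [0.4635, 0.2914, 0.1315]
tcp_rot: [-1.165, -1.278, 1.276]
wrist_force: [0.6, -0.1, -2.0]
grip_width: 0.0114
1.6629280926216221 [0.46350264 0.29141082 0.13145756]
```

```bash
python3 -m pendant '{"translation": [[-0.05,0,-0.4],[0,0,-0.3],[0,0,-0.2],[0,0,0],[0,0,0]], "twist": [0,0,0,0,0], "jaw": [0.3,0.3,0.3,0.3,0.3]}'; python3 -m pendant '{"translation": [[0,0,-0.2],[0,0,-0.15],[0,0,0],[0,0,0]], "twist": [0,0,0,0], "jaw": [0.3,0.3,0.3,0.3]}'
```

```text
clock: 58.3
eef_pos: [0.4624, 0.2913, 0.1217]
tcp_rot: [-1.164, -1.277, 1.277]
wrist_force: [-0.5, -0.4, -2.3]
grip_width: 0.0116
clock: 58.7
eef_pos: [0.4624, 0.2912, 0.1181]
tcp_rot: [-1.164, -1.277, 1.277]
wrist_force: [0.8, -0.6, -1.6]
grip_width: 0.0113
```

```bash
python3 -m pendant '{"translation": [[0,0,-0.1],[0,0,0],[0,0,0],[0,0,0],[0,0,0],[0,0,0],[0,0,1],[0,0,2],[0,0,3],[0,0,3],[0,0,3],[0,0,2],[0,0,0],[0,0,0]], "twist": [0,0,0,0,0,0,0,0,0,0,0,0,0,0], "jaw": [0.3,0.3,2,4,4,4,4,4,4,4,4,4,4,4]}'; python3 ear2.py wrist .03 .467 .2915 .091; cat > lev.py <<'E'
from m import *
P=np.array([.4671,.2916]);yaw=.0915
# drawer: take the black block's / pocket y from image; hinge located by tip arc fit over side+top+wrist
for n in ("top","side","wrist"):
    p=ctrl.capture(n)
    for f in ctrl.outline_of("stay_lever_tip",p)[:2]+ctrl.find_in("stay_lever_tip",p)[:1]:
        b=f["bbox"]; o,d=ray(p,[((b[0]+b[2])/2,(b[1]+b[3])/2)]); print(n,round(f["p"],2),np.round(b),at(p,[((b[0]+b[2])/2,(b[1]+b[3])/2)],.13).round(4))
    g=p["color"]; save(p,"lev_%s.png"%n)
E
python3 lev.py
```

```text
clock: 60.1
eef_pos: [0.4624, 0.2913, 0.2574]
tcp_rot: [-1.165, -1.278, 1.276]
wrist_force: [-0.1, -0.2, -1.0]
grip_width: 0.0401
tcp [0.4624 0.2913 0.2574] yaw 1.663
[([292.0, 166.0, 353.0, 291.0], 0.73)]
ear [0.4656 0.2914 0.0901] IoU 0.9693440794944763
top 0.49 [201. 197. 212. 216.] [[0.5915 0.2457 0.13  ]]
top 0.66 [201. 196. 211. 217.] [[0.5915 0.2474 0.13  ]]
side 0.57 [298. 245. 366. 289.] [[0.3715 0.0903 0.13  ]]
wrist 0.59 [220. 428. 263. 463.] [[0.5843 0.2512 0.13  ]]
wrist 0.63 [221. 426. 260. 463.] [[0.5836 0.2501 0.13  ]]
```

```bash
python3 - <<'E'
from m import *
t=ctrl.capture("top");w=ctrl.capture("wrist");s=ctrl.capture("side")
rays=[ray(t,[(206.3,211.3)]),ray(w,[(240.7,444.8)])]
for q in ctrl.find_in("stay_lever_tip",s)[:3]: print(np.round(q["bbox"]),q["p"])
A=np.zeros((3,3));b=np.zeros(3)
for o,d in rays:
    d=d[0]/np.linalg.norm(d[0]); M=np.eye(3)-np.outer(d,d); A+=M;b+=M@o
X=np.linalg.solve(A,b);print("tip",X.round(4),px(t,X),px(w,X),"side px",px(s,X))
# ball dark pixels in the top picture
g=t["color"][195:222,196:220].mean(2).astype(int); print(g[::1,::1])
E
```

```text
tip [0.5825 0.2483 0.1304] [[205.15594821 210.71050239]] [[237.33802295 442.01514934]] side px [[192.81107495 269.59079685]]
[[107 107 105  60  69  64  67  62  64  60  62  71  92 107  81  63  54  57
   55  49  45  64  70  71]
 [104 107 104  78  67  69  63  59  55  59  56  90 113 113 102  66  53  55
   50  47  47  70  67  69]
 [103 106 104  69  69  65  67  56  53  51  56 107 116 108  99  52  51  47
   49  48  48  68  70  71]
 [104 107 108  70  66  68  65  50  50  46  68 112 114 107  85  48  42  44
   42  45  49  68  72  73]
 [105 106 106  72  65  66  65  45  45  45  90 115 110 101  71  48  47  53
   51  54  53  66  68  70]
 [103 107 107  83  65  66  66  56  51  57 108 114 110  93  53  58  57  69
   70  72  70  68  69  71]
 [106 107 110  90  61  67  68  65  67  80 113 115 107  87  42  55  62  68
   67  72  70  67  67  68]
 [104 108 106 105  61  66  67  62  60  81 101 107 100  73  37  57  59  68
   72  68  68  71  69  71]
 [107 108 107 109  61  61  62  42  39  36  35  77  85  52  39  56  57  67
   67  68  67  69  71  72]
 [106 109 106 106  56  42  24  29  31  31  26  29  35  36  30  57 
[... 1052 characters left out ...]
09 105 105 104  76  74 105  88  90  66  63  66  64 103  95  90  90
   91  90  90  91  93  94]
 [109 108 107 109 107 105 105 104 106 110  66  64  67  66  92  92  92  90
   92  92  90  92  94  92]
 [109 108 107 108 104 108 107 108 104 106  68  65  66  62 107  94  89  90
   90  92  92  93  94  92]
 [107 110 108 106 106 109 107 105 106 105  68  66  63  65 104  93  90  90
   90  90  92  91  93  91]
 [107 108 109 107 108 107 108 106 108 100  68  67  67  75 106 106  97  93
   93  89  93  93  92  94]
 [107 106 107 108 108 107 104 104 101  70  65  64  64 103 108 109 107  98
   91  91  93  94  94 105]
 [107 106 109 110 108 109 103 101  69  64  63  63  66 100 109 108 108 108
   95  95 108 107 107 107]]
```

```bash
python3 -m pendant '{"translation": [[0,0,2],[0,0,2.3],[1.5,-0.5,0],[1.5,-0.5,0],[1.5,-0.5,0],[1.5,-0.5,0],[1.5,-0.5,0],[1.5,-0.5,0],[1.5,-0.5,0],[1.5,-0.5,0],[0.3,-0.3,0],[0,0,0],[0,0,0]], "twist": [0,0,0,0,0,0,0,0,0,0,0,0,0], "jaw": [6,6,6,6,6,6,6,6,6,6,6,6,6]}'; python3 - <<'E'
from m import *
t=ctrl.capture("top");w=ctrl.capture("wrist");s=ctrl.capture("side")
save(w,"lw.png",(180,100,480,380),2);save(s,"ls.png",(150,240,230,310),8)
for n,c in(("w",w),("s",s)):
  for q in ctrl.outline_of("stay_lever_tip",c)[:2]: print(n,np.round(q["bbox"]),q["p"])
a=cv2.resize(w["color"][100:400,170:470],(500,500),interpolation=2);b=cv2.resize(s["color"][240:310,160:230],(500,500),interpolation=2)[:,:299]
cv2.imwrite("pics/l1.png",np.hstack([a,b])[:,:,::-1])
E
```

```text
clock: 62.15
eef_pos: [0.5851, 0.2482, 0.2997]
tcp_rot: [-1.163, -1.276, 1.277]
wrist_force: [0.0, 0.5, -0.6]
grip_width: 0.06
w [308. 228. 344. 277.] 0.76
s [178. 263. 200. 287.] 0.72
```

View pics/l1.png

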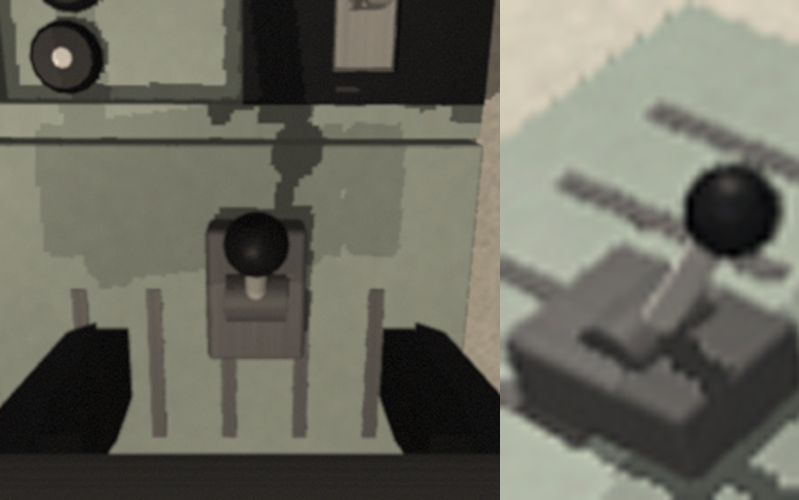

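```bash
python3 - <<'E'
from m import *
t=ctrl.capture("top");w=ctrl.capture("wrist");s=ctrl.capture("side")
def tri(obs):
    A=np.zeros((3,3));b=np.zeros(3)
    for p,uv in obs:
        o,d=ray(p,[uv]); d=d[0]/np.linalg.norm(d[0]); M=np.eye(3)-np.outer(d,d); A+=M;b+=M@o
    X=np.linalg.solve(A,b); print(X.round(4),[np.round(px(p,X)[0]-uv,1).tolist() for p,uv in obs]); return X
T=tri([(t,(204.8,208.7)),(w,(323.6,246.4)),(s,(192.5,269.4))])
T=tri([(w,(323.6,246.4)),(s,(192.5,269.4))])
print("hinge w at .066/.072",at(w,[(323.6,279)],.066),at(w,[(323.6,279)],.072),"s",at(s,[(178.2,286.9)],.066))
u=np.array([np.cos(.091),np.sin(.091)])
for P in ([.467,.2915],):
    d=T[:2]-P; print("tip in pocket frame",d@u,d@[-u[1],u[0]])
E
```

```text
[0.5858 0.2486 0.1296] [[0.4, 0.6], [-0.7, -0.0], [-0.9, -0.1]]
[0.585  0.2483 0.1297] [[-0.9, -1.2], [-0.5, -0.0]]
hinge w at .066/.072 [[0.63311728 0.25345841 0.066     ]] [[0.63080367 0.25323972 0.072     ]] s [[0.63280771 0.25673911 0.066     ]]
tip in pocket frame 0.11362993117470035 -0.053715502962366726
```

```bash
python3 -m pendant '{"translation": [[0,0,-2],[0,0,-3],[0,0,-3],[0,0,-2.5],[0,0,-1.5],[0,0,-0.5],[0,0,0],[0,0,0],[0,0,0],[0,0,0],[0,0,0],[0,0,0]], "twist": [0,0,0,0,0,0,0,0,0,0,0,0], "jaw": [6,6,6,6,6,6,6,4,2,1.5,1.5,1.5]}'; python3 -m pendant '{"translation": [[0,0,0],[0,0,0],[0.6,0.05,0.42],[0.6,0.05,0.35],[0.6,0.05,0.28],[0.6,0.06,0.22],[0.6,0.06,0.15],[0.6,0.06,0.11],[0.6,0.06,0.07],[0.55,0.05,0.02],[0,0,0],[0,0,0]], "twist": [0,0,0,0,0,0,0,0,0,0,0,0], "jaw": [1.5,1.5,1.5,1.5,1.5,1.5,1.5,1.5,1.5,1.5,1.5,1.5]}'
```

```text
clock: 63.75
eef_pos: [0.5855, 0.2486, 0.1757]
tcp_rot: [-1.164, -1.278, 1.276]
wrist_force: [-0.9, 1.3, 1.6]
grip_width: 0.0235
clock: 64.95
eef_pos: [0.633, 0.2528, 0.1904]
tcp_rot: [-1.163, -1.276, 1.277]
wrist_force: [-1.1, 4.9, -6.8]
grip_width: 0.0238
```

```bash
python3 -m pendant '{"translation": [[0,0,0],[0,0,0],[0,0,0],[0,0,0],[0,0,0],[0,0,2],[0,0,3],[0,0,3],[0,0,2.3],[0,0,0],[0,0,0]], "twist": [0,0,0,0,0,0,0,0,0,0,0], "jaw": [3,4.5,6,6,6,6,6,6,6,6,6]}'; cat > lv.py <<'E'
from m import *
w=ctrl.capture("wrist");s=ctrl.capture("side")
def tri(obs):
    A=np.zeros((3,3));b=np.zeros(3)
    for p,uv in obs:
        o,d=ray(p,[uv]); d=d[0]/np.linalg.norm(d[0]); M=np.eye(3)-np.outer(d,d); A+=M;b+=M@o
    X=np.linalg.solve(A,b); print("tip",X.round(4),[np.round(px(p,X)[0]-uv,1).tolist() for p,uv in obs]); return X
def ball(p):
    q=ctrl.outline_of("stay_lever_tip",p)[0]; b=np.array(q["bbox"],int); print(b,round(q["p"],2))
    x0,y0,x1,y1=b+[-6,-6,6,6]; g=cv2.GaussianBlur(cv2.cvtColor(p["color"],cv2.COLOR_RGB2GRAY),(0,0),1)[max(y0,0):y1,x0:x1]
    m=(g<55).astype(np.uint8); m=cv2.morphologyEx(m,cv2.MORPH_OPEN,np.ones((5,5)))
    n,l,st,c=cv2.connectedComponentsWithStats(m); i=1+np.argmax(st[1:,4]); print(st[i],c[i]+[x0,max(y0,0)])
    return st[i][0]+x0+(st[i][2]-1)/2, st[i][1]+max(y0,0)+(st[i][3]-1)/2
X=tri([(w,ball(w)),(s,ball(s))]); print("lean from upright (+ = to rear)",np.arctan2((X[:2]-[.633,.253])@[.996,.091],X[2]-.066))
E
python3 lv.py
```

```text
clock: 66.05
eef_pos: [0.633, 0.2526, 0.2946]
tcp_rot: [-1.165, -1.277, 1.276]
wrist_force: [0.1, 0.4, -0.5]
grip_width: 0.0598
[306 221 345 275] 0.76
[   3   18   43   43 1472] [323.6419837  253.62907609]
[162 249 182 284] 0.62
[12  8 10 10 92] [172.48913043 255.41304348]
tip [0.6321 0.2529 0.1448] [[-0.4, -0.4], [-0.2, -0.0]]
lean from upright (+ = to rear) -0.012037965395581808
```

```bash
python3 -m pendant '{"translation": [[0,0,2],[-1,-3.5,0],[-1,-3.5,0],[-1,-3.5,0],[-1,-3.5,0],[-1,-3.5,0],[-1,-3.5,0],[-1,-3.5,0],[-1,-3.5,0],[-1,-3.5,0],[-1,-3.5,0],[-1,-3.5,0],[-1,-3.5,0],[-1,-3.5,0],[-1,-3.5,0],[-1,-3.5,0],[-1,-3.5,0],[-1,-3.5,0],[0,0,0],[0,0,0]], "twist": [0,0,0,0,0,0,0,0,0,0,0,0,0,0,0,0,0,0,0,0], "jaw": [6,6,6,6,6,6,6,6,6,6,6,6,6,6,6,6,6,6,6,6]}'; python3 ear2.py top .03 .467 .2915 .091; python3 - <<'E'
from m import *
t=ctrl.capture("top");s=ctrl.capture("side")
P=np.array([.467,.2915]);R=np.array([[np.cos(.091),-np.sin(.091)],[np.sin(.091),np.cos(.091)]])
# well centre approx in pocket frame: from top corners
print("well c in pocket frame",(np.array([.477,.162])-P)@R)
for n,p in(("top",t),("side",s)):
  for f in ctrl.find_in("foot1",p):
    b=f["bbox"]; w=at(p,[((b[0]+b[2])/2,(b[1]+b[3])/2)],.013); col=p["color"][int((b[1]+b[3])/2),int(b[0])+4]
    print(n,np.round(b),round(f["p"],2),w.round(3)[0,:2],"rel well",((w[:,:2]-[.477,.162])@R).round(3)[0],col)
for q in("scoop","scoop_grip","mat"): print(q,[(np.round(f["bbox"]),round(f["p"],2)) for f in ctrl.find_in(q,t)+ctrl.find_in(q,s)])
# dark blobs on the bin floor
v=(np.array([.5428,-.2355]),-.1474)
H=px(t,fr(*v,rect(.14,.056,.006))).astype(np.float32); D=np.float32([[560,0],[560,224],[0,224],[0,0]])
u=cv2.undistort(t["color"],t["K"],t["D"]) if False else t["color"]
im=cv2.warpPerspective(u,cv2.getPerspectiveTransform(H,D),(560,224)); g=cv2.cvtColor(im,cv2.COLOR_RGB2GRAY)
n,l,st,c=cv2.connectedComponentsWithStats((g<120).astype(np.uint8)); print([(st[i].tolist()) for i in range(1,n) if st[i,4]>40])
E
```

```text
clock: 68.25
eef_pos: [0.4623, -0.3426, 0.3132]
tcp_rot: [-1.163, -1.275, 1.275]
wrist_force: [-0.0, 0.3, -0.1]
grip_width: 0.0597
tcp [ 0.4623 -0.3426  0.3132] yaw 1.6611
[]
well c in pocket frame [-0.00180962 -0.12987292]
top [366. 309. 382. 325.] 0.66 [ 0.343 -0.123] rel well [-0.16  -0.272] [190  56  49]
top [406. 307. 425. 327.] 0.59 [ 0.34 -0.22] rel well [-0.171 -0.368] [84 21 16]
top [245. 264. 261. 279.] 0.56 [0.456 0.161] rel well [-0.021  0.001] [51 51 50]
top [255. 234. 273. 249.] 0.49 [0.528 0.134] rel well [ 0.048 -0.032] [99 93 92]
top [254. 250. 268. 268.] 0.46 [0.484 0.142] rel well [ 0.005 -0.021] [49 47 48]
side [272. 308. 292. 327.] 0.59 [0.444 0.164] rel well [-0.033  0.005] [54 53 53]
side [266. 298. 281. 310.] 0.53 [0.482 0.143] rel well [ 0.003 -0.02 ] [57 56 56]
side [247. 290. 268. 307.] 0.49 [0.521 0.149] rel well [ 0.043 -0.017] [22 21 24]
scoop [(array([314., 238., 339., 280.]), 0.79), (array([300., 218., 340., 281.]), 0.8)]
scoop_grip [(array([314., 237., 346., 271.]), 0.86), (array([302., 216., 348., 278.]), 0.8), (array([297., 248., 366., 290.]), 0.72), (array([249., 288., 267., 307.]), 0.62)]
mat [(array([309., 237., 366., 294.]), 0.81), (array([298., 246., 366., 289.]), 0.87)]
[[0, 0, 560, 11, 2569], [0, 16, 560, 208, 5781], [72, 19, 21, 20, 323], [231, 61, 19, 18, 242], [0, 71, 8, 38, 155], [149, 98, 22, 18, 347], [67, 102, 19, 20, 294], [169, 169, 22, 18, 278]]Traceback (most recent call last):
  File "ear2.py", line 9, in <module>
    m=min(f,key=lambda a:abs(a["region"].sum()-6000))["region"].astype(np.float32) if len(sys.argv)<7 else f[int(sys.argv[6])]["region"].astype(np.float32)
      ~~~^^^^^^^^^^^^^^^^^^^^^^^^^^^^^^^^^^^^^^^^^^^^
ValueError: min() iterable argument is empty
```

```bash
python3 - <<'E'
from m import *
from ov import BIN
R=np.array([[np.cos(BIN[1]),-np.sin(BIN[1])],[np.sin(BIN[1]),np.cos(BIN[1])]])
for n in("wrist","top","side"):
  p=ctrl.capture(n)
  print(n,[(((at(p,[((f["bbox"][0]+f["bbox"][2])/2,(f["bbox"][1]+f["bbox"][3])/2)],.007)[0,:2]-BIN[0])@R).round(3).tolist(),round(f["p"],2)) for f in ctrl.find_in("chip1",p)])
ctrl.job_done(); print(ctrl.observe()["clock"])
E
```

```text
wrist [([-0.099, 0.041], 0.67), ([-0.104, -0.0], 0.57), ([-0.06, -0.0], 0.48), ([-0.024, 0.022], 0.41), ([-0.098, 0.182], 0.36)]
top []
side [([-0.111, 0.365], 0.18)]
the job is handed in; nothing more can be done
the job is handed in; nothing more can be done
```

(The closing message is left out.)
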